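Set out a denture case at the mounting plate

ROBOT

A 6-joint arm with a two-finger parallel gripper is mounted at the origin on the work surface. World frame = base frame: x ahead of the robot, y to its left, z up, the work surface at z = 0. Lengths are in m, angles in rad, forces in N, time in s.
With the tool pointing down it reaches from about 0.325 to 0.85 m from the base axis. Payload 15.5 kg.
Tool frame: the origin (TCP) lies midway between the tips of the shut fingers; the grasp point (between the pads) lies 19 mm behind it; z points along the fingers, y is the line along which they close (so a half turn about z gives the same grasp; the last joint's range is limited). The gripper opens to 91 mm and grips with 3 to 60 N. Pads are 32 mm wide; open, the fingers measure 118 mm over their backs; the gripper's body (76 mm by 178 mm) begins 60 mm behind the grasp point.
Start: joints at [1.081, 0.494, 1.345, -0, 1.302, -0.096], TCP at [0.24, 0.577, 0.214] pointing down, gripper open.
Joint ranges: [-2.91, 2.91], [-0.82, 2.16], [0.22, 2.67], [-1.22, 4.37], [0.12, 2.79], [-3.08, 3.08]. Speed limits (rad/s): [1.89, 1.89, 2.57, 3.01, 3.01, 3.01].

INTERFACE

Orientations are given as a unit quaternion [x, y, z, w].
In Python, from cell import r gives the robot as it stands.
- The arm moves only by the tool play_rows, never from a script. Its arguments are lists of equal length, an entry for each row: "delta_pos": the shift along the tool's x, y, z in units of 25 mm (1.0 is 25 mm), a list of three; "angular": the turn, a rotation vector about the tool's x, y, z in degrees, a list of three; "gripper": the closure, from -1 (fully open) to 1 (shut). A call has 1 to 5 rows; each row shifts and turns the commanded pose from where the row before left it, along the tool's axes as they then stand; what a row does not reach is not made up. A row lasts 1/10 s, in which the tool goes at most 50 mm and 8.59 degrees, less where a joint would pass 70% of its speed; a pose out of reach is approached as far as the arm can. A call is refused whole if a number of a shift passes 1 or a number of a turn 8.59, either way. A call with a gripper value outside its range is refused whole. The fingers move at their own pace and stop on an object; the grip force is fixed at half the most. Time passes only in rows, so rows that do not move let the fingers close. It gives the time, the measured TCP pose, the force, the opening and the grip force at its end, in the units of the state.
- r.sense(): the state, without advancing time (a new reading comes with each control period).
- r.capture(name): name is "side" or "top"; returns the picture (384x512x3 uint8, red, green, blue); there is no depth.
- r.camera_info(name): a dict with "vfov" (degrees; the focal length in pixels is half the picture's height over the tangent of half this angle, whatever the lens; pixels are square), "cx", "cy" (the principal point, pixels), "R" (3x3) and "t" (3): a world point X has camera coordinates R X + t. Camera axes: x right, y down, z forward; pixel columns grow to the right and rows downward; lengths in m; the calibration is good to about 2 mm. A picture is of the moment at which its call begins. camera_info takes no time and is no camera call.
- r.hand_in(): hands the job in; it is judged then, once.
The state is a dict: "t": time; "qpos": joint angles; "qvel": joint speeds; "joint_efforts": joint torques, N m; "eef_pos": TCP position; "tool_rot": TCP orientation; "force": force on the tool from outside, world axes, zero at the start; "wrist_torque": the same for the moment, N m; "grip_width": finger opening in m; "grasp_force": force on a finger pad.
Only numpy, scipy, OpenCV 4.12 (cv2) and the standard library are available. Lean on these libraries where they do the work, as an engineer would, in place of code of your own. Each camera call takes 0.05 s, during which the arm holds its last target. There are 200 camera calls.

TASK

Set out this denture case: centre the lower cast (teeth up) on the steel mounting plate, square to it with its heel to the plate's back edge, then lay the bite plate on its teeth and the upper cast (teeth down) on the bite plate, fronts and heels all in line, setting the plaster down gently. Stand the mixing dish on the bench directly behind the plate (the side away from the robot), and the bur block directly beside the plate on the side between it and the wax heater, each upright, lined up with the plate's middle, with a gap of about 30 mm from the plate's edge. Let go of everything and leave the jar and the wax tin where they are.

Things in the scene. Friction and masses are not known exactly. Their poses are not given: they have to be found in the camera images.
- lower_cast: Lower dental cast, cream stone, teeth up: D-shaped base 18 mm high, 60 wide, 59.5 deep, plus a horseshoe of teeth 7 mm high with level tops (25 in all). Loose, about 130 g. Origin: mid heel edge on the underside; x from front to heel (body from x = -59.5 to 0), y across, z up; yaw at start within 0.6 rad of 0 (front to robot). Sides parallel from x = -30 to 0; grip across y near x = -22.
- upper_cast: Upper dental cast, cream stone, teeth down; from above a flat D-shaped slab with three notches. Teeth 0-7 mm, base 7-25 mm high; 60 wide, 59.5 deep. Loose, about 130 g. Origin: mid heel edge on the underside; x from front to heel (body from x = -59.5 to 0), y across, z up; yaw at start within 0.6 rad of 0 (front to robot). Sides parallel from x = -30 to 0; grip across y near x = -22.
- bite_plate: Bite plate, pink acrylic, loose, 25 g: flat horseshoe 8 mm thick, 56 wide, 59 deep, arms 14 wide. Origin on the underside midway between the heel ends of the arms; x from rounded front to open heel (body from x = -59 to 0), z up; yaw at start within 0.6 rad of 0 (front to robot). Outer sides parallel from x = -31 to 0; grip across y near x = -18.
- dish: Small white porcelain mixing dish, loose: round open cup, rim 40 mm across and 32 mm high, wall 4 mm, 60 g. Origin at the centre of its underside, z up.
- bur_block: Bur block, loose: aluminium block 36 x 36 mm, 24 mm high, with nine thin burs standing up from its top to at most 45 mm above the bench. About 90 g. Origin at the centre of its underside, z up, x and y square to its sides.
- plate: Steel mounting plate, fixed: 80 x 80 mm, 6 mm thick, dark screw heads at the corners. Origin at the centre of its underside (bench level); x to its back edge (away from the robot, within 0.2 rad of world x), y to its left as the robot sees it. It stands left or right of the wax heater, centres 215 to 270 mm apart sideways.
- heater: Electric wax heater, fixed to the bench: round white pot 90 mm across, 56 mm high, with a steel top and a small knob at the front. Cold. Origin at the centre of its underside.
- jar: Bystander, loose: small capped amber glass jar 52 mm across, 70 mm high, standing beyond the work at the back left. Origin at the centre of its underside. Leave alone.
- wax_tin: Bystander, loose: closed round aluminium tin 68 mm across, 45 mm high, standing beyond the work at the back right. Origin at the centre of its underside. Leave alone.
Not all that is in view belongs to the job. What is shaped like the lower_cast but pink or yellow is not meant.

How it is judged:
By the outcome, as a careful person would: the job done as asked, in the order asked, and still so for the second after the job is handed in, with the robot touching nothing.
It also fails if it takes over 136 s, if anything falls off the work surface, if the arm or the gripper's body presses on something with over 40 N, if the wrist force passes 120 N, or if a joint passes its speed limit or range.

## Working session

There is one attempt and no reset: what is moved stays moved. The work goes in short steps, Python scripts to look and compute and a tool call to move; the robot and the scene stay as the last step left them, time stands still between calls to the robot, and variables do not carry over. Pictures are saved under pics/ and viewed, at most 14 in all, crops included, and the job is handed in when it is done.

Besides the shell and the picture viewer there is one more tool, called after "Emit:" as name(argument=value, ...), one argument or row to a line, values as JSON. play_rows: Moves the arm, as the interface text tells. Its arguments: {"type":"object","properties":{"delta_pos":{"type":"array","items":{"type":"array","items":{"type":"number"}}},"angular":{"type":"array","items":{"type":"array","items":{"type":"number"}}},"gripper":{"type":"array","items":{"type":"number"}}},"required":["delta_pos","angular","gripper"]}

```bash
ls; mkdir -p pics
python3 - <<'E'
from cell import r
import cv2
for n in("top","side"):
    im=r.capture(n); cv2.imwrite(f"pics/{n}0.png",cv2.resize(im[:,:,::-1],(800,600),interpolation=cv2.INTER_CUBIC)); cv2.imwrite(f"raw_{n}.png",im[:,:,::-1])
    print(n,r.camera_info(n))
print(r.sense())
E
```

```text
pics
top {'vfov': 52.13438088114722, 'cx': 252.04296953582931, 'cy': 195.8016088046371, 'R': array([[-0.01798382, -0.99966185, -0.0187821 ],
       [-0.99628678,  0.0194987 , -0.0838597 ],
       [ 0.08419757,  0.01720424, -0.99630055]]), 't': array([0.08620345, 0.52444688, 1.05536235])}
side {'vfov': 52.12276562153049, 'cx': 254.19591177760492, 'cy': 190.29062742804507, 'R': array([[ 0.92196626, -0.38712317, -0.01067082],
       [-0.29076024, -0.67374375, -0.67935841],
       [ 0.25580598,  0.62944818, -0.73372903]]), 't': array([-0.46971271,  0.22513268,  0.87058545])}
{'t': 0.1, 'qpos': array([ 1.08150995e+00,  4.94104262e-01,  1.34607893e+00, -3.35668217e-06,
        1.30252154e+00, -9.54710471e-02]), 'qvel': array([ 7.76470851e-05, -1.48304845e-03, -1.60888542e-03,  6.59570221e-04,
       -9.11283147e-04, -7.64121318e-04]), 'joint_efforts': array([ 1.75513593e-03, -8.80240631e+01, -3.82540226e+01,  7.10613979e-02,
        4.82574909e-02,  2.46919933e-05]), 'eef_pos': array([0.23963499, 0.57684968, 0.21340503]), 'tool_rot': array([ 1.95637223e-01,  9.80676179e-01, -5.32903922e-04, -1.58717063e-04]), 'force': array([-0.08477482,  0.34577109, -0.13428877]), 'wrist_torque': array([-0.0036894 ,  0.01850117,  0.05588198]), 'grasp_force': 0.0, 'grip_width': 0.09117835247411699}
```

View pics/top0.png

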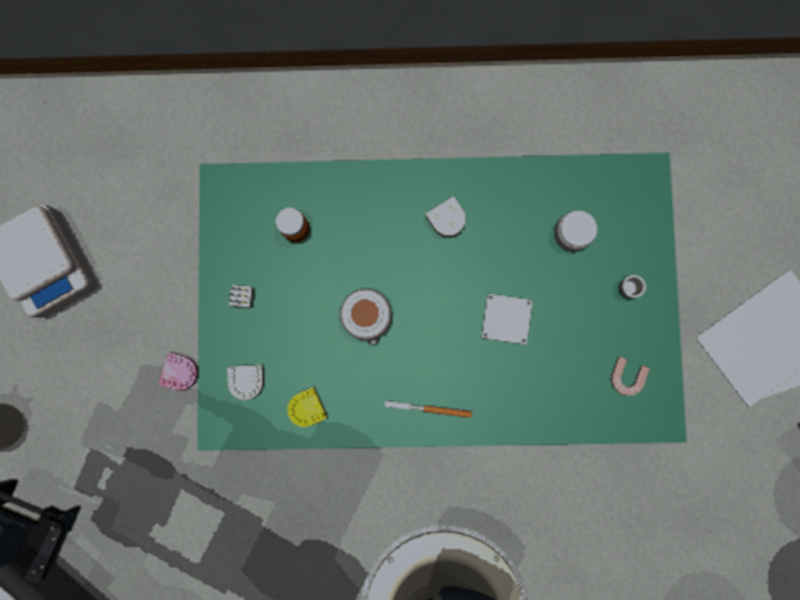

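View pics/side0.png

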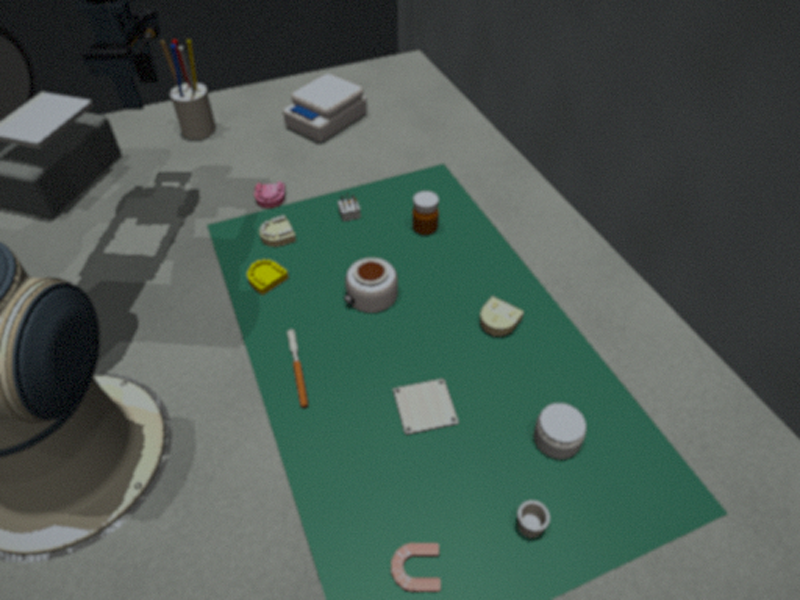

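Top view (800x600 px): the cream casts are at (245,381), teeth up, and at (447,217), a flat slab. The pink (178,371) and yellow (307,407) casts are lookalikes. The bite plate is at (630,376), dish (632,287), bur block (240,296), plate (507,319), heater (366,313), jar (292,224) and tin (577,230). The lower cast is the one at (245,381), because it is cream and has a visible tooth horseshoe. I'll measure, and confirm it in one crop.

```bash
cat > h.py <<'E'
import numpy as np, cv2
from cell import r
U=4
def cam(n):
    c=r.camera_info(n); c['f']=192/np.tan(np.radians(c['vfov']/2)); c['C']=-c['R'].T@c['t']; return c
def cast(c,px,z):
    px=np.atleast_2d(px).astype(float)
    d=np.c_[(px[:,0]-c['cx'])/c['f'],(px[:,1]-c['cy'])/c['f'],np.ones(len(px))]@c['R']
    return (c['C']+d*((z-c['C'][2])/d[:,2])[:,None])[:,:2]
def proj(c,X):
    p=c['R']@np.asarray(X)+c['t']; return c['cx']+c['f']*p[0]/p[2],c['cy']+c['f']*p[1]/p[2]
def contour(im,seed,thr=.8,win=40):
    """im rgb; seed raw px; contour of the non-green blob nearest seed, raw px"""
    x0,y0=max(0,int(seed[0])-win),max(0,int(seed[1])-win)
    s=im[y0:y0+2*win,x0:x0+2*win].astype(np.float32)
    q=cv2.resize(s[:,:,0]/(s[:,:,1]+1),None,fx=U,fy=U,interpolation=cv2.INTER_CUBIC)
    cs,_=cv2.findContours((q>thr).astype(np.uint8),cv2.RETR_EXTERNAL,cv2.CHAIN_APPROX_NONE)
    cs=[k for k in cs if cv2.contourArea(k)>60*U]
    sd=((seed[0]-x0)*U,(seed[1]-y0)*U)
    k=max(cs,key=lambda k:cv2.pointPolygonTest(k,sd,True))[:,0]
    return (k+.5)/U-.5+[x0,y0]
def ext(c,k,yaw,zl,zh):
    """signed extents (front,heel,right,left) along yaw axes in world"""
    o=cast(c,k,(zl+zh)/2).mean(0); out=[]
    for a,s in((0,-1),(0,1),(1,-1),(1,1)):
        d=s*np.array([np.cos(yaw+a*np.pi/2),np.sin(yaw+a*np.pi/2)])
        z=zl if (c['C'][:2]-o)@d>0 else zh
        out.append(s*(cast(c,k,z)@d).max())
    return np.array(out)
def yawof(c,k,z):
    b=cv2.minAreaRect((cast(c,k,z)*1000).astype(np.float32)); a=np.radians(b[2])
    return (a+np.pi/4)%(np.pi/2)-np.pi/4
def pose(c,k,zl,zh,yaw=None):
    if yaw is None: yaw=yawof(c,k,zh)
    e=ext(c,k,yaw,zl,zh); R=np.array([[np.cos(yaw),-np.sin(yaw)],[np.sin(yaw),np.cos(yaw)]])
    m=R@[(e[0]+e[1])/2,(e[2]+e[3])/2]
    return yaw,m,R@[e[1],(e[2]+e[3])/2],np.array([e[1]-e[0],e[3]-e[2]])
E
cat > m.py <<'E'
from h import *
import sys
T={'lower':(245,381,0,.018),'upper':(447,217,.007,.025),'bite':(617,376,0,.008),'dish':(632,287,0,.032),'bur':(240,296,0,.024),'plate':(507,319,0,.006),'heater':(366,313,0,.056),'jar':(292,224,0,.07),'tin':(577,230,0,.045)}
ct,cs=cam('top'),cam('side'); it=r.capture('top'); iS=r.capture('side')
np.set_printoptions(precision=4,suppress=True)
for n in (sys.argv[1:] or T):
    x,y,zl,zh=T[n]; k=contour(it,(x*.64,y*.64))
    yw,m,h,s=pose(ct,k,zl,zh); print(n,'top yaw%.3f'%yw,'mid',m,'heel',h,'size',s)
    try:
        if n=='bite': p=cast(ct,[(617*.64,376*.64)],zh)[0]
        else: p=m
        k2=contour(iS,proj(cs,[*p,zh]))
        yw2=yawof(cs,k2,zh); _,m,h,s=pose(cs,k2,zl,zh,yw); print('   side yaw%.3f'%yw2,'mid',m,'heel',h,'size',s)
    except Exception as e: print('side fail',e)
E
python3 m.py
python3 - <<'E'
import cv2,numpy as np
a=cv2.imread('raw_top.png'); s=cv2.imread('raw_side.png')
f=lambda im,x,y:cv2.resize(im[int(y*.64)-30:int(y*.64)+30,int(x*.64)-40:int(x*.64)+40],(400,300),interpolation=cv2.INTER_CUBIC)
cv2.imwrite('pics/crop1.png',np.vstack([np.hstack([f(a,245,381),f(a,447,217)]),np.hstack([f(s,277,231),f(s,500,315)])]))
E
```

```text
lower top yaw0.045 mid [0.3975 0.3421] heel [0.428  0.3435] size [0.0609 0.0601]
   side yaw0.042 mid [0.3988 0.3415] heel [0.4285 0.3429] size [0.0595 0.0638]
upper top yaw0.544 mid [ 0.6811 -0.0228] heel [ 0.7069 -0.0072] size [0.0605 0.0603]
   side yaw0.545 mid [ 0.6797 -0.0245] heel [ 0.7064 -0.0084] size [0.0623 0.0609]
bite top yaw-0.392 mid [ 0.3933 -0.3325] heel [ 0.422  -0.3444] size [0.0621 0.0576]
   side yaw-0.401 mid [ 0.3932 -0.3327] heel [ 0.4219 -0.3446] size [0.0621 0.0579]
dish top yaw0.758 mid [ 0.5527 -0.3439] heel [ 0.5654 -0.3319] size [0.0351 0.0349]
   side yaw0.549 mid [ 0.5536 -0.3405] heel [ 0.5666 -0.3282] size [0.0359 0.0405]
bur top yaw-0.124 mid [0.5501 0.3494] heel [0.5689 0.347 ] size [0.0379 0.0352]
   side yaw-0.132 mid [0.551  0.3485] heel [0.569  0.3462] size [0.0363 0.0381]
plate top yaw-0.168 mid [ 0.5015 -0.1233] heel [ 0.5418 -0.1301] size [0.0816 0.0812]
   side yaw-0.169 mid [ 0.5017 -0.1244] heel [ 0.5421 -0.1312] size [0.082  0.0804]
heater top yaw-0.571 mid [0.5113 0.1257] heel [0.5484 0.102 ] size [0.088  0.0862]
   side yaw-0.397 mid [0.5115 0.1186] heel [0.5463 0.0962] size [0.0826 0.0771]
jar top yaw0.664 mid [0.6728 0.2516] heel [0.6912 0.266 ] size [0.0467 0.0512]
   side yaw-0.443 mid [0.6728 0.2506] heel [0.6912 0.2649] size [0.0467 0.0465]
tin top yaw0.746 mid [ 0.6547 -0.2455] heel [ 0.6789 -0.2231] size [0.0661 0.0617]
   side yaw-0.764 mid [ 0.6529 -0.2474] heel [ 0.676 -0.226] size [0.0631 0.0673]
```

View pics/crop1.png

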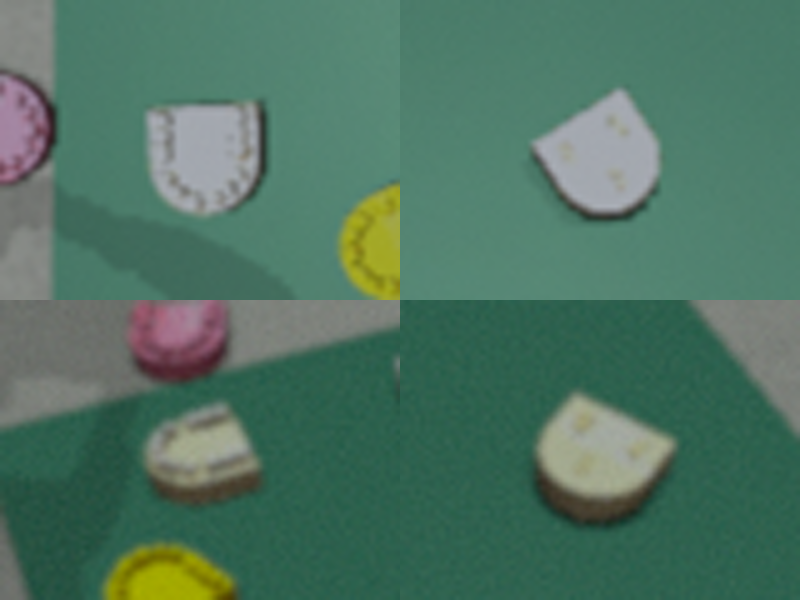

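The crop confirms it. The cream lower cast is teeth up with its heel away from the robot (top left panel), and the upper cast is the notched slab (top right). Both views agree to about 1 mm. Next I need a helper to work out moves.

```bash
cat > go.py <<'E'
"""go.py x y z psi : turn about tool z (deg), then shift in the turned tool axes (25 mm units). P a b z dpsi: plate frame (m)"""
import sys,numpy as np
from scipy.spatial.transform import Rotation as Ro
from cell import r
def plan(x,y,z,psi):
    s=r.sense(); R=Ro.from_quat(s['tool_rot']); p=np.array(s['eef_pos'])
    G=Ro.from_matrix(np.array([[-np.cos(psi),-np.sin(psi),0],[-np.sin(psi),np.cos(psi),0],[0,0,-1.]]).T.T)
    G=Ro.from_matrix(np.c_[[-np.cos(psi),-np.sin(psi),0],[-np.sin(psi),np.cos(psi),0],[0,0,-1.]])
    turn=np.degrees((R.inv()*G).as_rotvec()); d=G.inv().apply(np.array([x,y,z])-p)/.025
    print('t%.1f'%s['t'],'at',p.round(4),'w%.4f'%s['grip_width'],'turn',turn.round(2),'shift',d.round(3))
PC=np.array([.5016,-.1238]);PY=-.168
def pl(a,b): return PC+[a*np.cos(PY)-b*np.sin(PY),a*np.sin(PY)+b*np.cos(PY)]
if __name__=='__main__':
    A=sys.argv[1:]
    if A[0]=='P': q=pl(float(A[1]),float(A[2])); plan(*q,float(A[3]),PY+float(A[4]))
    else: plan(*map(float,A))
E
python3 go.py .406 .342 .05 .044
```

```text
t0.2 at [0.2397 0.577  0.2136] w0.0909 turn [-4.000e-02 -1.000e-02 -2.508e+01] shift [-6.232 -9.682  6.542]
```

Emit:
play_rows(
  delta_pos=[
    [0,0,0],
    [0,0,0],
    [0,0,0],
    [0,0,0],
    [0,0,0],
  ],
  angular=[
    [0,0,-5],
    [0,0,-5],
    [0,0,-5],
    [0,0,-5],
    [0,0,-5],
  ],
  gripper=[-1,-1,-1,-1,-1],
)

```text
t: 0.7
eef_pos: [0.2398, 0.5771, 0.2137]
tool_rot: [-0.023, 1.0, -0.0, -0.0]
force: [-0.2, 0.7, -0.1]
grip_width: 0.0916
grasp_force: 0.0
```

Emit:
play_rows(
  delta_pos=[
    [-0.6,-0.95,0.6],
    [-0.6,-0.95,0.6],
    [-0.6,-0.95,0.6],
    [-0.6,-0.95,0.6],
    [-0.6,-0.95,0.6],
  ],
  angular=[
    [0,0,0],
    [0,0,0],
    [0,0,0],
    [0,0,0],
    [0,0,0],
  ],
  gripper=[-1,-1,-1,-1,-1],
)

```text
t: 1.2
eef_pos: [0.3202, 0.4607, 0.1383]
tool_rot: [-0.021, 1.0, -0.0, 0.0]
force: [-0.0, 0.8, -0.3]
grip_width: 0.091
grasp_force: 0.0
```

Emit:
play_rows(
  delta_pos=[
    [-0.6,-0.95,0.6],
    [-0.6,-0.95,0.6],
    [-0.6,-0.95,0.6],
    [-0.6,-0.95,0.6],
    [0,0,0],
  ],
  angular=[
    [0,0,0],
    [0,0,0],
    [0,0,0],
    [0,0,0],
    [0,0,0],
  ],
  gripper=[-1,-1,-1,-1,-1],
)

```text
t: 1.7
eef_pos: [0.3844, 0.3665, 0.0772]
tool_rot: [-0.02, 1.0, -0.001, -0.001]
force: [-0.1, 0.2, 0.5]
grip_width: 0.0909
grasp_force: 0.0
```

```bash
python3 go.py .406 .342 .003 .044
```

```text
t1.7 at [0.3844 0.3665 0.0772] w0.0909 turn [-0.12 -0.13 -0.22] shift [-0.819 -1.018  2.97 ]
```

Emit:
play_rows(
  delta_pos=[
    [-0.41,-0.51,0],
    [-0.41,-0.51,0],
    [0,0,0.5],
    [0,0,0.5],
    [0,0,0.5],
  ],
  angular=[
    [0,0,0],
    [0,0,0],
    [0,0,0],
    [0,0,0],
    [0,0,0],
  ],
  gripper=[-1,-1,-1,-1,-1],
)

```text
t: 2.2
eef_pos: [0.4046, 0.3451, 0.0402]
tool_rot: [-0.021, 1.0, -0.0, -0.0]
force: [-0.6, -0.4, 0.4]
grip_width: 0.0913
grasp_force: 0.0
```

Emit:
play_rows(
  delta_pos=[
    [0,0,0.5],
    [0,0,0.5],
    [0,0,0.3],
    [0,0,0.1],
    [0,0,0],
  ],
  angular=[
    [0,0,0],
    [0,0,0],
    [0,0,0],
    [0,0,0],
    [0,0,0],
  ],
  gripper=[-1,-1,-1,-1,-1],
)

```text
t: 2.7
eef_pos: [0.4052, 0.3447, 0.0061]
tool_rot: [-0.021, 1.0, -0.0, -0.0]
force: [-0.2, 0.3, 0.8]
grip_width: 0.0912
grasp_force: 0.0
```

```bash
python3 go.py .406 .342 .003 .044
```

```text
t2.7 at [0.4052 0.3447 0.0061] w0.0912 turn [-0.02 -0.02 -0.08] shift [-0.028 -0.111  0.124]
```

Emit:
play_rows(
  delta_pos=[
    [-0.03,-0.11,0.12],
    [0,0,0],
    [0,0,0],
    [0,0,0],
    [0,0,0],
  ],
  angular=[
    [0,0,0],
    [0,0,0],
    [0,0,0],
    [0,0,0],
    [0,0,0],
  ],
  gripper=[-1,0.2,0.4,0.6,0.6],
)

```text
t: 3.2
eef_pos: [0.4063, 0.3421, 0.0036]
tool_rot: [-0.021, 1.0, 0.0, 0.0]
force: [0.2, -0.1, -0.4]
grip_width: 0.062
grasp_force: 0.0
```

Emit:
play_rows(
  delta_pos=[
    [0,0,0],
    [0,0,0],
    [0,0,0],
    [0,0,0],
    [0,0,0],
  ],
  angular=[
    [0,0,0],
    [0,0,0],
    [0,0,0],
    [0,0,0],
    [0,0,0],
  ],
  gripper=[1,1,1,1,1],
)

```text
t: 3.7
eef_pos: [0.4063, 0.3421, 0.0036]
tool_rot: [-0.021, 1.0, 0.0, 0.0]
force: [-0.6, -0.2, 6.3]
grip_width: 0.0599
grasp_force: 30.0
```

```bash
python3 go.py .406 .342 .003 .044
```

```text
t3.7 at [0.4063 0.3421 0.0036] w0.0599 turn [ 0.01  0.01 -0.09] shift [ 0.012 -0.002  0.023]
```

Emit:
play_rows(
  delta_pos=[
    [0,0,-0.5],
    [0,0,-0.9],
    [0,0,-0.9],
    [0,0,-0.9],
    [0,0,-0.9],
  ],
  angular=[
    [0,0,0],
    [0,0,0],
    [0,0,0],
    [0,0,0],
    [0,0,0],
  ],
  gripper=[1,1,1,1,1],
)

```text
t: 4.2
eef_pos: [0.406, 0.3419, 0.1075]
tool_rot: [-0.021, 1.0, -0.0, -0.0]
force: [-0.3, 1.0, -1.3]
grip_width: 0.0598
grasp_force: 30.0
```

```bash
python3 go.py P .008 0 .05 0
```

```text
t4.2 at [0.406  0.3419 0.1075] w0.0598 turn [-0.   -0.   12.07] shift [ -7.205 -17.726   2.299]
```

Emit:
play_rows(
  delta_pos=[
    [0,0,0],
    [0,0,0],
    [-0.4,-0.95,0],
    [-0.4,-0.95,0],
    [-0.4,-0.95,0],
  ],
  angular=[
    [0,0,6],
    [0,0,6],
    [0,0,0],
    [0,0,0],
    [0,0,0],
  ],
  gripper=[1,1,1,1,1],
)

```text
t: 4.7
eef_pos: [0.4239, 0.266, 0.1065]
tool_rot: [0.083, 0.997, 0.0, 0.0]
force: [0.6, -0.1, -1.7]
grip_width: 0.0596
grasp_force: 30.0
```

Emit:
play_rows(
  delta_pos=[
    [-0.4,-0.95,0],
    [-0.4,-0.95,0],
    [-0.4,-0.95,0],
    [-0.4,-0.95,0],
    [-0.4,-0.95,0],
  ],
  angular=[
    [0,0,0],
    [0,0,0],
    [0,0,0],
    [0,0,0],
    [0,0,0],
  ],
  gripper=[1,1,1,1,1],
)

```text
t: 5.2
eef_pos: [0.4536, 0.1404, 0.1066]
tool_rot: [0.083, 0.997, 0.0, 0.0]
force: [-0.1, 0.9, -2.4]
grip_width: 0.0598
grasp_force: 30.0
```

Emit:
play_rows(
  delta_pos=[
    [-0.4,-0.95,0],
    [-0.4,-0.95,0],
    [-0.4,-0.95,0],
    [-0.4,-0.95,0],
    [-0.4,-0.95,0],
  ],
  angular=[
    [0,0,0],
    [0,0,0],
    [0,0,0],
    [0,0,0],
    [0,0,0],
  ],
  gripper=[1,1,1,1,1],
)

```text
t: 5.7
eef_pos: [0.4831, 0.0149, 0.1066]
tool_rot: [0.083, 0.997, 0.0, 0.0]
force: [0.9, 0.5, -1.7]
grip_width: 0.0596
grasp_force: 30.0
```

Emit:
play_rows(
  delta_pos=[
    [-0.4,-0.95,0],
    [-0.4,-0.95,0],
    [-0.4,-0.95,0],
    [-0.4,-0.95,0],
    [0,0,0],
  ],
  angular=[
    [0,0,0],
    [0,0,0],
    [0,0,0],
    [0,0,0],
    [0,0,0],
  ],
  gripper=[1,1,1,1,1],
)

```text
t: 6.2
eef_pos: [0.5077, -0.0869, 0.1066]
tool_rot: [0.084, 0.996, -0.0, 0.001]
force: [1.0, 0.3, -2.0]
grip_width: 0.0599
grasp_force: 30.0
```

```bash
python3 go.py P .008 0 .05 0
```

```text
t6.2 at [ 0.5077 -0.0869  0.1066] w0.0599 turn [-0.03  0.09 -0.06] shift [-0.324 -1.496  2.265]
```

Emit:
play_rows(
  delta_pos=[
    [-0.16,-0.7,0.4],
    [-0.16,-0.7,0.6],
    [0,0,0.6],
    [0,0,0.6],
    [0,0,0.6],
  ],
  angular=[
    [0,0,0],
    [0,0,0],
    [0,0,0],
    [0,0,0],
    [0,0,0],
  ],
  gripper=[1,1,1,1,1],
)

```text
t: 6.7
eef_pos: [0.5087, -0.1198, 0.0359]
tool_rot: [0.083, 0.997, 0.0, -0.0]
force: [1.1, 0.4, -1.2]
grip_width: 0.0598
grasp_force: 30.0
```

Emit:
play_rows(
  delta_pos=[
    [0,0,0.3],
    [0,0,0.2],
    [0,0,0.1],
    [0,0,0],
    [0,0,0],
  ],
  angular=[
    [0,0,0],
    [0,0,0],
    [0,0,0],
    [0,0,0],
    [0,0,0],
  ],
  gripper=[1,1,1,1,1],
)

```text
t: 7.2
eef_pos: [0.5091, -0.1202, 0.0214]
tool_rot: [0.083, 0.997, -0.0, 0.0]
force: [-0.0, -0.3, -1.3]
grip_width: 0.0599
grasp_force: 30.0
```

```bash
python3 go.py P .008 0 .0096 0
```

```text
t7.2 at [ 0.5091 -0.1202  0.0214] w0.0599 turn [-0.01  0.04  0.07] shift [-0.049 -0.191  0.471]
```

Emit:
play_rows(
  delta_pos=[
    [-0.05,-0.19,0],
    [0,0,0.15],
    [0,0,0.15],
    [0,0,0.1],
    [0,0,0],
  ],
  angular=[
    [0,0,0],
    [0,0,0],
    [0,0,0],
    [0,0,0],
    [0,0,0],
  ],
  gripper=[1,1,1,1,1],
)

```text
t: 7.7
eef_pos: [0.509, -0.125, 0.0104]
tool_rot: [0.083, 0.997, 0.0, -0.0]
force: [1.4, -0.0, -1.9]
grip_width: 0.0595
grasp_force: 30.0
```

```bash
python3 go.py P .008 0 .0096 0
python3 - <<'E'
from cell import r
print(r.sense()['force'])
E
```

```text
t7.7 at [ 0.509  -0.125   0.0104] w0.0595 turn [ 0.01 -0.05  0.06] shift [-0.021 -0.003  0.034]
[ 1.3879414  -0.02706673 -1.8556398 ]
```

Emit:
play_rows(
  delta_pos=[
    [-0.02,0,0.02],
    [0,0,0.01],
    [0,0,0],
    [0,0,0],
    [0,0,0],
  ],
  angular=[
    [0,0,0],
    [0,0,0],
    [0,0,0],
    [0,0,0],
    [0,0,0],
  ],
  gripper=[1,1,1,-0.6,-0.8],
)

```text
t: 8.2
eef_pos: [0.5099, -0.1252, 0.0103]
tool_rot: [0.083, 0.997, -0.0, 0.0]
force: [0.3, -0.1, -0.2]
grip_width: 0.0729
grasp_force: 0.0
```

Emit:
play_rows(
  delta_pos=[
    [0,0,0],
    [0,0,-0.5],
    [0,0,-0.9],
    [0,0,-0.9],
    [0,0,-0.9],
  ],
  angular=[
    [0,0,0],
    [0,0,0],
    [0,0,0],
    [0,0,0],
    [0,0,0],
  ],
  gripper=[-1,-1,-1,-1,-1],
)

```text
t: 8.7
eef_pos: [0.5097, -0.1251, 0.0919]
tool_rot: [0.083, 0.997, -0.0, 0.0]
force: [-0.1, -1.3, 1.0]
grip_width: 0.0912
grasp_force: 0.0
```

```bash
python3 go.py .405 -.338 .1 -.396
```

```text
t8.7 at [ 0.5097 -0.1251  0.0919] w0.0912 turn [-0.    0.02 13.13] shift [ 0.58  -9.472 -0.324]
```

Emit:
play_rows(
  delta_pos=[
    [0,0,0],
    [0,0,0],
    [0.06,-0.95,0],
    [0.06,-0.95,0],
    [0.06,-0.95,0],
  ],
  angular=[
    [0,0,6.5],
    [0,0,6.6],
    [0,0,0],
    [0,0,0],
    [0,0,0],
  ],
  gripper=[-1,-1,-1,-1,-1],
)

```text
t: 9.2
eef_pos: [0.4779, -0.1898, 0.0911]
tool_rot: [0.196, 0.981, -0.0, 0.0]
force: [0.7, -0.1, -0.8]
grip_width: 0.0911
grasp_force: 0.0
```

Emit:
play_rows(
  delta_pos=[
    [0.06,-0.95,0],
    [0.06,-0.95,0],
    [0.06,-0.95,0],
    [0.06,-0.95,0],
    [0.06,-0.95,0],
  ],
  angular=[
    [0,0,0],
    [0,0,0],
    [0,0,0],
    [0,0,0],
    [0,0,0],
  ],
  gripper=[-1,-1,-1,-1,-1],
)

```text
t: 9.7
eef_pos: [0.4251, -0.2968, 0.0911]
tool_rot: [0.196, 0.981, -0.0, 0.0]
force: [0.7, -0.7, -0.6]
grip_width: 0.0913
grasp_force: 0.0
```

Emit:
play_rows(
  delta_pos=[
    [0.06,-0.95,0],
    [0.03,-0.7,0],
    [0,0,0.5],
    [0,0,0.5],
    [0,0,0.5],
  ],
  angular=[
    [0,0,0],
    [0,0,0],
    [0,0,0],
    [0,0,0],
    [0,0,0],
  ],
  gripper=[-1,-1,-1,-1,-1],
)

```text
t: 10.2
eef_pos: [0.4076, -0.3321, 0.0517]
tool_rot: [0.196, 0.981, 0.0, -0.0]
force: [0.1, -0.1, -0.2]
grip_width: 0.0911
grasp_force: 0.0
```

```bash
python3 go.py .4039 -.3369 .002 -.396; sed -i "s/'lower2'.*//" m.py; sed -i "s/^T={/T={'cast':(507,319,.006,.024),/" m.py
python3 - <<'E'
from h import *
im=r.capture('top'); s=r.capture('side')
c=lambda im,x,y:cv2.resize(im[int(y)-30:int(y)+30,int(x)-40:int(x)+40][:,:,::-1],(800,600)[:2] and (400,300),interpolation=cv2.INTER_CUBIC)
p=proj(cam('side'),[.5016,-.1238,.015]);q=proj(cam('top'),[.5016,-.1238,.015]); print(p,q)
cv2.imwrite('pics/c2.png',np.hstack([c(im,*q),c(s,*p)]))
E
```

```text
t10.2 at [ 0.4076 -0.3321  0.0517] w0.0911 turn [ 0.02 -0.03  0.05] shift [ 0.061 -0.234  1.987]
(np.float64(271.6738868467931), np.float64(256.08708744516724)) (np.float64(324.9305674629081), np.float64(203.44332162704518))
```

View pics/c2.png

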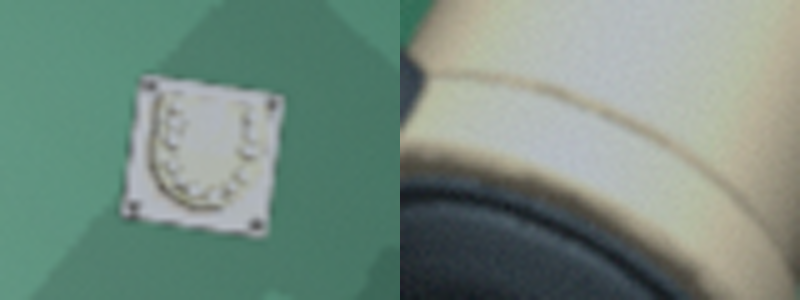

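The left crop shows the lower cast square on the plate: outline about (150–255, 95–210), plate about (130–275, 85–230). The arm blocks the side view. Next is the bite plate.

Emit:
play_rows(
  delta_pos=[
    [0.06,-0.23,0],
    [0,0,0.6],
    [0,0,0.6],
    [0,0,0.5],
    [0,0,0.2],
  ],
  angular=[
    [0,0,0],
    [0,0,0],
    [0,0,0],
    [0,0,0],
    [0,0,0],
  ],
  gripper=[-1,-1,-1,-1,-1],
)

```text
t: 10.8
eef_pos: [0.4037, -0.3376, 0.0044]
tool_rot: [0.196, 0.981, 0.0, -0.0]
force: [-0.8, -0.1, 0.7]
grip_width: 0.091
grasp_force: 0.0
```

Emit:
play_rows(
  delta_pos=[
    [0,0,0],
    [0,0,0],
    [0,0,0],
    [0,0,0],
    [0,0,0],
  ],
  angular=[
    [0,0,0],
    [0,0,0],
    [0,0,0],
    [0,0,0],
    [0,0,0],
  ],
  gripper=[-1,0.1,0.2,0.3,0.3],
)

```text
t: 11.3
eef_pos: [0.4041, -0.3379, 0.0055]
tool_rot: [0.196, 0.981, -0.0, 0.0]
force: [-0.2, -0.1, 0.9]
grip_width: 0.062
grasp_force: 0.0
```

```bash
python3 go.py .4039 -.3369 .002 -.396
```

```text
t11.3 at [ 0.4041 -0.3379  0.0055] w0.0620 turn [-0.01  0.03  0.03] shift [0.023 0.036 0.139]
```

Emit:
play_rows(
  delta_pos=[
    [0.01,0.03,0.14],
    [0,0,0],
    [0,0,0],
    [0,0,0],
    [0,0,0],
  ],
  angular=[
    [0,0,0],
    [0,0,0],
    [0,0,0],
    [0,0,0],
    [0,0,0],
  ],
  gripper=[0.3,0.3,1,1,1],
)

```text
t: 11.8
eef_pos: [0.4044, -0.3377, 0.002]
tool_rot: [0.196, 0.981, -0.001, 0.001]
force: [-1.3, -2.5, 9.5]
grip_width: 0.0559
grasp_force: 30.0
```

Emit:
play_rows(
  delta_pos=[
    [0,0,0],
    [0,0,0],
    [0,0,0],
    [0,0,0],
    [0,0,0],
  ],
  angular=[
    [0,0,0],
    [0,0,0],
    [0,0,0],
    [0,0,0],
    [0,0,0],
  ],
  gripper=[1,1,1,1,1],
)

```text
t: 12.3
eef_pos: [0.4044, -0.3377, 0.002]
tool_rot: [0.196, 0.981, -0.001, 0.001]
force: [-1.5, -2.5, 7.6]
grip_width: 0.0556
grasp_force: 30.0
```

```bash
python3 go.py .4039 -.3369 .002 -.396
```

```text
t12.3 at [ 0.4044 -0.3377  0.002 ] w0.0556 turn [-0.05  0.08  0.03] shift [0.031 0.022 0.002]
```

Emit:
play_rows(
  delta_pos=[
    [0,0,-0.5],
    [0,0,-0.9],
    [0,0,-0.9],
    [0,0,-0.9],
    [0,0,-0.9],
  ],
  angular=[
    [0,0,0],
    [0,0,0],
    [0,0,0],
    [0,0,0],
    [0,0,0],
  ],
  gripper=[1,1,1,1,1],
)

```text
t: 12.8
eef_pos: [0.4038, -0.3367, 0.1057]
tool_rot: [0.196, 0.981, 0.0, 0.0]
force: [-0.7, 0.1, 0.7]
grip_width: 0.0557
grasp_force: 30.0
```

```bash
python3 go.py P .0122 0 .06 0
python3 - <<'E'
from h import *
im=r.capture('top'); q=proj(cam('top'),[.5016,-.1238,.015]); x,y=int(q[0]),int(q[1])
c=im[y-20:y+20,x-26:x+26][:,:,::-1]; print(x,y)
c=cv2.resize(c,(780,600),interpolation=cv2.INTER_CUBIC).astype(np.float32)
cv2.imwrite('pics/c3.png',np.clip((c-90)*1.7,0,255).astype(np.uint8))
E
```

```text
t12.8 at [ 0.4038 -0.3367  0.1057] w0.0557 turn [  0.    -0.   -13.04] shift [-2.919  9.051  1.826]
324 203
```

View pics/c3.png

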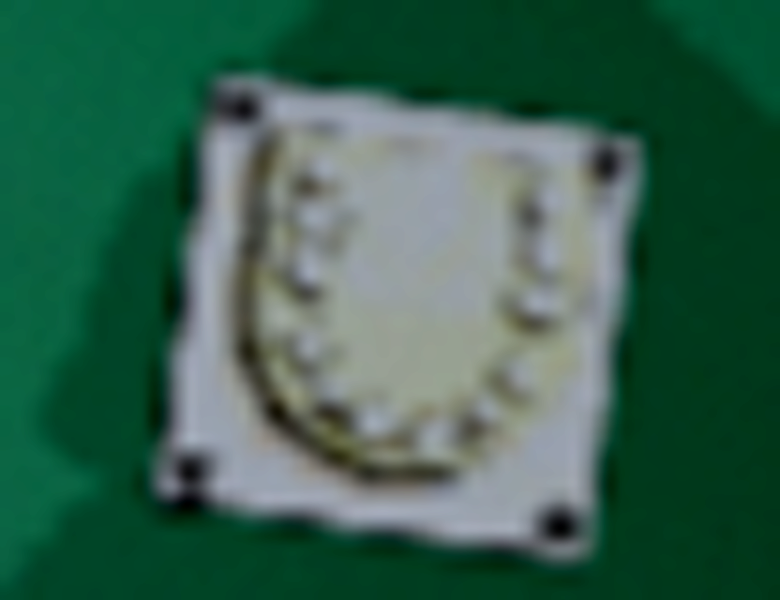

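Run:
```python
from h import *
from go import PC,PY
c=cam('top')
R=np.array([[np.cos(PY),np.sin(PY)],[-np.sin(PY),np.cos(PY)]])
for n,p,z in [('front',(395,487),.006),('left',(237,300),.006),('heelL',(275,122),.024),('heelR',(600,165),.024),('heelmid',(430,143),.024),('right',(588,260),.024),('pl0',(210,78),.006),('pl1',(642,135),.006),('pl2',(592,560),.006),('pl3',(155,492),.006)]:
    q=[298+p[0]/15-.5,183+p[1]/15-.5]; print(n,(R@(cast(c,q,z)[0]-PC)*1000).round(1))
```

```text
front [-31.3  -2.7]
left [-1.4 30.8]
heelL [30.4 30.7]
heelR [ 31.3 -28.8]
heelmid [30.7  2.3]
right [ 13.7 -29. ]
pl0 [38.8 41.4]
pl1 [ 40.1 -39.1]
pl2 [-39.3 -40.3]
pl3 [-38.8  40.9]
```

The measured cast outline runs from -31 to +31 mm along the plate and ±30 mm across it, so it is centred within about 1 mm. Now I'll carry the bite plate over.

Emit:
play_rows(
  delta_pos=[
    [0,0,0],
    [0,0,0],
    [-0.32,0.95,0],
    [-0.32,0.95,0],
    [-0.32,0.95,0],
  ],
  angular=[
    [0,0,-6.5],
    [0,0,-6.5],
    [0,0,0],
    [0,0,0],
    [0,0,0],
  ],
  gripper=[1,1,1,1,1],
)

```text
t: 13.35
eef_pos: [0.4398, -0.2699, 0.1046]
tool_rot: [0.084, 0.996, 0.0, 0.0]
force: [0.6, -0.1, 0.2]
grip_width: 0.0553
grasp_force: 30.0
```

Emit:
play_rows(
  delta_pos=[
    [-0.32,0.95,0],
    [-0.32,0.95,0],
    [-0.32,0.95,0],
    [-0.32,0.95,0],
    [-0.32,0.95,0],
  ],
  angular=[
    [0,0,0],
    [0,0,0],
    [0,0,0],
    [0,0,0],
    [0,0,0],
  ],
  gripper=[1,1,1,1,1],
)

```text
t: 13.85
eef_pos: [0.4993, -0.1594, 0.1046]
tool_rot: [0.084, 0.996, 0.0, 0.0]
force: [0.7, -0.1, -0.1]
grip_width: 0.0558
grasp_force: 30.0
```

Emit:
play_rows(
  delta_pos=[
    [-0.3,0.95,0],
    [0,0.3,0],
    [0,0,0.6],
    [0,0,0],
    [0,0,0],
  ],
  angular=[
    [0,0,0],
    [0,0,0],
    [0,0,0],
    [0,0,0],
    [0,0,0],
  ],
  gripper=[1,1,1,1,1],
)

```text
t: 14.35
eef_pos: [0.5111, -0.1312, 0.0894]
tool_rot: [0.084, 0.996, 0.0, -0.0]
force: [-0.4, 0.7, 0.1]
grip_width: 0.056
grasp_force: 30.0
```

```bash
python3 go.py P .0122 0.000 .033 0
```

```text
t14.3 at [ 0.5111 -0.1312  0.0894] w0.0560 turn [ 0.   -0.05 -0.05] shift [-0.063  0.229  2.254]
```

Emit:
play_rows(
  delta_pos=[
    [-0.06,0.23,0],
    [0,0,0.5],
    [0,0,0.5],
    [0,0,0.5],
    [0,0,0.4],
  ],
  angular=[
    [0,0,0],
    [0,0,0],
    [0,0,0],
    [0,0,0],
    [0,0,0],
  ],
  gripper=[1,1,1,1,1],
)

```text
t: 14.85
eef_pos: [0.5135, -0.1254, 0.0401]
tool_rot: [0.084, 0.996, 0.0, -0.001]
force: [-0.0, 1.3, 0.5]
grip_width: 0.0561
grasp_force: 30.0
```

Emit:
play_rows(
  delta_pos=[
    [0,0,0.1],
    [0,0,0],
    [0,0,0],
    [0,0,0],
    [0,0,0],
  ],
  angular=[
    [0,0,0],
    [0,0,0],
    [0,0,0],
    [0,0,0],
    [0,0,0],
  ],
  gripper=[1,1,1,1,1],
)

```text
t: 15.35
eef_pos: [0.5143, -0.1256, 0.0396]
tool_rot: [0.084, 0.996, -0.0, 0.0]
force: [0.4, -0.1, 0.4]
grip_width: 0.0558
grasp_force: 30.0
```

```bash
python3 go.py P .0122 0.000 .033 0
```

```text
t15.3 at [ 0.5143 -0.1256  0.0396] w0.0558 turn [-0.01  0.04 -0.03] shift [ 0.024 -0.016  0.262]
```

Emit:
play_rows(
  delta_pos=[
    [0.02,-0.01,0.1],
    [0,0,0.08],
    [0,0,0.04],
    [0,0,0],
    [0,0,0],
  ],
  angular=[
    [0,0,0],
    [0,0,0],
    [0,0,0],
    [0,0,0],
    [0,0,0],
  ],
  gripper=[1,1,1,1,1],
)

```text
t: 15.85
eef_pos: [0.5135, -0.1256, 0.0336]
tool_rot: [0.084, 0.996, 0.0, -0.0]
force: [-0.1, -0.6, 0.2]
grip_width: 0.0559
grasp_force: 30.0
```

```bash
python3 go.py P .0122 0.000 .033 0
```

```text
t15.8 at [ 0.5135 -0.1256  0.0336] w0.0559 turn [ 0.   -0.01 -0.04] shift [-0.007 -0.008  0.024]
```

Emit:
play_rows(
  delta_pos=[
    [0,0,0.02],
    [0,0,0],
    [0,0,0],
    [0,0,0],
    [0,0,0],
  ],
  angular=[
    [0,0,0],
    [0,0,0],
    [0,0,0],
    [0,0,0],
    [0,0,0],
  ],
  gripper=[1,1,-0.3,-0.5,-0.7],
)

```text
t: 16.35
eef_pos: [0.5135, -0.1257, 0.0332]
tool_rot: [0.084, 0.996, -0.0, 0.0]
force: [0.4, 0.4, -0.3]
grip_width: 0.072
grasp_force: 0.0
```

Emit:
play_rows(
  delta_pos=[
    [0,0,0],
    [0,0,-0.3],
    [0,0,-0.9],
    [0,0,-0.9],
    [0,0,-0.9],
  ],
  angular=[
    [0,0,0],
    [0,0,0],
    [0,0,0],
    [0,0,0],
    [0,0,0],
  ],
  gripper=[-0.8,-1,-1,-1,-1],
)

```text
t: 16.85
eef_pos: [0.5134, -0.1256, 0.1095]
tool_rot: [0.084, 0.996, -0.0, -0.0]
force: [0.2, -0.6, -0.9]
grip_width: 0.0914
grasp_force: 0.0
```

```bash
python3 go.py .687 -.0194 .08 .544; python3 m.py upper
```

```text
t16.9 at [ 0.5134 -0.1256  0.1095] w0.0914 turn [ -0.    -0.   -40.83] shift [-8.14   0.041  1.179]
upper top yaw0.553 mid [ 0.6811 -0.0229] heel [ 0.7068 -0.007 ] size [0.0605 0.0602]
   side yaw0.557 mid [ 0.6797 -0.0245] heel [ 0.7063 -0.0081] size [0.0625 0.061 ]
```

Emit:
play_rows(
  delta_pos=[
    [0,0,0],
    [0,0,0],
    [0,0,0],
    [0,0,0],
    [0,0,0],
  ],
  angular=[
    [0,0,-8.2],
    [0,0,-8.2],
    [0,0,-8.2],
    [0,0,-8.2],
    [0,0,-8.2],
  ],
  gripper=[-1,-1,-1,-1,-1],
)

```text
t: 17.45
eef_pos: [0.5133, -0.1256, 0.108]
tool_rot: [-0.273, 0.962, 0.0, -0.0]
force: [0.1, 1.2, -0.4]
grip_width: 0.0912
grasp_force: 0.0
```

Emit:
play_rows(
  delta_pos=[
    [-0.95,0,0],
    [-0.95,0,0],
    [-0.95,0,0],
    [-0.95,0,0],
    [-0.95,0,0],
  ],
  angular=[
    [0,0,0],
    [0,0,0],
    [0,0,0],
    [0,0,0],
    [0,0,0],
  ],
  gripper=[-1,-1,-1,-1,-1],
)

```text
t: 17.95
eef_pos: [0.6155, -0.0633, 0.1079]
tool_rot: [-0.27, 0.963, 0.0, -0.0]
force: [0.7, -0.6, -0.2]
grip_width: 0.091
grasp_force: 0.0
```

Emit:
play_rows(
  delta_pos=[
    [-0.95,0,0],
    [-0.95,0,0],
    [-0.95,0,0],
    [-0.4,0,0],
    [0,0,0.5],
  ],
  angular=[
    [0,0,0],
    [0,0,0],
    [0,0,0],
    [0,0,0],
    [0,0,0],
  ],
  gripper=[-1,-1,-1,-1,-1],
)

```text
t: 18.45
eef_pos: [0.6858, -0.0212, 0.0962]
tool_rot: [-0.271, 0.963, -0.001, 0.001]
force: [-0.3, 0.5, -0.3]
grip_width: 0.0912
grasp_force: 0.0
```

```bash
python3 go.py .687 -.0197 .008 .548
```

```text
t18.4 at [ 0.6858 -0.0212  0.0962] w0.0912 turn [-0.09  0.12 -0.01] shift [-0.074  0.025  3.529]
```

Emit:
play_rows(
  delta_pos=[
    [-0.06,0.02,0.5],
    [0,0,0.7],
    [0,0,0.7],
    [0,0,0.7],
    [0,0,0.5],
  ],
  angular=[
    [0,0,0],
    [0,0,0],
    [0,0,0],
    [0,0,0],
    [0,0,0],
  ],
  gripper=[-1,-1,-1,-1,-1],
)

```text
t: 18.95
eef_pos: [0.6834, -0.021, 0.0159]
tool_rot: [-0.27, 0.963, 0.001, -0.001]
force: [-1.6, -0.3, 0.1]
grip_width: 0.0912
grasp_force: 0.0
```

Emit:
play_rows(
  delta_pos=[
    [0,0,0.3],
    [0,0,0],
    [0,0,0],
    [0,0,0],
    [0,0,0],
  ],
  angular=[
    [0,0,0],
    [0,0,0],
    [0,0,0],
    [0,0,0],
    [0,0,0],
  ],
  gripper=[-1,-1,0,0.1,0.2],
)

```text
t: 19.45
eef_pos: [0.6858, -0.0205, 0.0114]
tool_rot: [-0.27, 0.963, -0.0, 0.001]
force: [-0.3, -0.8, 0.3]
grip_width: 0.0704
grasp_force: 0.0
```

```bash
python3 go.py .687 -.0197 .008 .548
```

```text
t19.4 at [ 0.6858 -0.0205  0.0114] w0.0704 turn [-0.04  0.05 -0.06] shift [-0.058  0.001  0.136]
```

Emit:
play_rows(
  delta_pos=[
    [-0.05,0,0.13],
    [0,0,0],
    [0,0,0],
    [0,0,0],
    [0,0,0],
  ],
  angular=[
    [0,0,0],
    [0,0,0],
    [0,0,0],
    [0,0,0],
    [0,0,0],
  ],
  gripper=[0,0.3,1,1,1],
)

```text
t: 19.95
eef_pos: [0.6866, -0.0198, 0.0075]
tool_rot: [-0.27, 0.963, -0.0, 0.0]
force: [1.8, 1.0, 0.4]
grip_width: 0.0598
grasp_force: 30.0
```

Emit:
play_rows(
  delta_pos=[
    [0,0,0],
    [0,0,0],
    [0,0,0],
    [0,0,0],
    [0,0,0],
  ],
  angular=[
    [0,0,0],
    [0,0,0],
    [0,0,0],
    [0,0,0],
    [0,0,0],
  ],
  gripper=[1,1,1,1,1],
)

```text
t: 20.45
eef_pos: [0.6865, -0.0198, 0.0075]
tool_rot: [-0.27, 0.963, -0.0, 0.0]
force: [2.4, 0.7, 1.2]
grip_width: 0.0597
grasp_force: 30.0
```

```bash
python3 go.py .687 -.0197 .008 .548
```

```text
t20.4 at [ 0.6865 -0.0198  0.0075] w0.0597 turn [-0.01  0.01 -0.06] shift [-0.018 -0.006 -0.02 ]
```

Emit:
play_rows(
  delta_pos=[
    [0,0,-0.5],
    [0,0,-0.9],
    [0,0,-0.9],
    [0,0,-0.9],
    [0,0,-0.9],
  ],
  angular=[
    [0,0,0],
    [0,0,0],
    [0,0,0],
    [0,0,0],
    [0,0,0],
  ],
  gripper=[1,1,1,1,1],
)

```text
t: 20.95
eef_pos: [0.6858, -0.0198, 0.1114]
tool_rot: [-0.27, 0.963, 0.0, -0.0]
force: [0.3, -0.5, -1.3]
grip_width: 0.0599
grasp_force: 30.0
```

```bash
python3 go.py P .0074 0.000 .0465 0
```

```text
t20.9 at [ 0.6858 -0.0198  0.1114] w0.0599 turn [ 1.000e-02 -5.000e-02  4.096e+01] shift [ 6.274 -5.334  2.595]
```

Emit:
play_rows(
  delta_pos=[
    [0,0,0],
    [0,0,0],
    [0,0,0],
    [0,0,0],
    [0,0,0],
  ],
  angular=[
    [0,0,8.2],
    [0,0,8.2],
    [0,0,8.2],
    [0,0,8.2],
    [0,0,8.2],
  ],
  gripper=[1,1,1,1,1],
)

```text
t: 21.45
eef_pos: [0.6859, -0.0198, 0.1105]
tool_rot: [0.087, 0.996, -0.0, -0.0]
force: [0.7, -0.0, -1.9]
grip_width: 0.0597
grasp_force: 30.0
```

Emit:
play_rows(
  delta_pos=[
    [0.8,-0.68,0],
    [0.8,-0.68,0],
    [0.8,-0.68,0],
    [0.8,-0.68,0],
    [0.8,-0.68,0],
  ],
  angular=[
    [0,0,0],
    [0,0,0],
    [0,0,0],
    [0,0,0],
    [0,0,0],
  ],
  gripper=[1,1,1,1,1],
)

```text
t: 21.95
eef_pos: [0.5721, -0.0871, 0.1105]
tool_rot: [0.084, 0.996, -0.0, -0.0]
force: [0.5, -0.4, -1.5]
grip_width: 0.0599
grasp_force: 30.0
```

Emit:
play_rows(
  delta_pos=[
    [0.8,-0.68,0],
    [0.8,-0.68,0],
    [0.6,-0.5,0],
    [0,0,0],
    [0,0,0],
  ],
  angular=[
    [0,0,0],
    [0,0,0],
    [0,0,0],
    [0,0,0],
    [0,0,0],
  ],
  gripper=[1,1,1,1,1],
)

```text
t: 22.45
eef_pos: [0.5115, -0.1235, 0.1105]
tool_rot: [0.085, 0.996, -0.0, 0.0]
force: [-0.2, 0.4, -0.9]
grip_width: 0.0597
grasp_force: 30.0
```

```bash
python3 go.py P .0074 0.000 .0465 0
```

```text
t22.4 at [ 0.5115 -0.1235  0.1105] w0.0597 turn [-0.    0.01 -0.08] shift [ 0.094 -0.077  2.559]
```

Emit:
play_rows(
  delta_pos=[
    [0.09,-0.08,0.3],
    [0,0,0.6],
    [0,0,0.6],
    [0,0,0.5],
    [0,0,0.3],
  ],
  angular=[
    [0,0,0],
    [0,0,0],
    [0,0,0],
    [0,0,0],
    [0,0,0],
  ],
  gripper=[1,1,1,1,1],
)

```text
t: 22.95
eef_pos: [0.5088, -0.1247, 0.0511]
tool_rot: [0.084, 0.996, 0.0, -0.001]
force: [0.6, -0.1, -1.6]
grip_width: 0.0599
grasp_force: 30.0
```

Emit:
play_rows(
  delta_pos=[
    [0,0,0],
    [0,0,0],
    [0,0,0],
    [0,0,0],
    [0,0,0],
  ],
  angular=[
    [0,0,0],
    [0,0,0],
    [0,0,0],
    [0,0,0],
    [0,0,0],
  ],
  gripper=[1,1,1,1,1],
)

```text
t: 23.45
eef_pos: [0.5092, -0.1251, 0.0528]
tool_rot: [0.084, 0.996, -0.0, 0.0]
force: [0.4, 0.4, -1.2]
grip_width: 0.0598
grasp_force: 30.0
```

```bash
python3 go.py P .0074 0.000 .0465 0
```

```text
t23.4 at [ 0.5092 -0.1251  0.0528] w0.0598 turn [-0.01  0.04 -0.04] shift [0.013 0.    0.252]
```

Emit:
play_rows(
  delta_pos=[
    [0.01,0,0.1],
    [0,0,0.06],
    [0,0,0.04],
    [0,0,0.03],
    [0,0,0],
  ],
  angular=[
    [0,0,0],
    [0,0,0],
    [0,0,0],
    [0,0,0],
    [0,0,0],
  ],
  gripper=[1,1,1,1,1],
)

```text
t: 23.95
eef_pos: [0.5087, -0.1249, 0.0466]
tool_rot: [0.084, 0.996, 0.0, -0.0]
force: [0.1, -0.5, -1.4]
grip_width: 0.0599
grasp_force: 30.0
```

```bash
python3 go.py P .0074 0.000 .0465 0
```

```text
t23.9 at [ 0.5087 -0.1249  0.0466] w0.0599 turn [ 0.   -0.01 -0.04] shift [-0.008 -0.003  0.003]
```

Emit:
play_rows(
  delta_pos=[
    [0,0,0.02],
    [0,0,0],
    [0,0,0],
  ],
  angular=[
    [0,0,0],
    [0,0,0],
    [0,0,0],
  ],
  gripper=[1,1,1],
)

```text
t: 24.25
eef_pos: [0.5088, -0.125, 0.0464]
tool_rot: [0.084, 0.996, -0.0, 0.0]
force: [-2.2, -0.3, 5.2]
grip_width: 0.0598
grasp_force: 30.0
```

Gentle contact at about 6 N. Releasing.

Emit:
play_rows(
  delta_pos=[
    [0,0,0],
    [0,0,0],
    [0,0,0],
    [0,0,0],
    [0,0,0],
  ],
  angular=[
    [0,0,0],
    [0,0,0],
    [0,0,0],
    [0,0,0],
    [0,0,0],
  ],
  gripper=[-0.4,-0.5,-0.6,-0.8,-1],
)

```text
t: 24.75
eef_pos: [0.5088, -0.125, 0.0461]
tool_rot: [0.084, 0.996, 0.0, -0.0]
force: [0.3, -0.2, 0.1]
grip_width: 0.0863
grasp_force: 0.0
```

Emit:
play_rows(
  delta_pos=[
    [0,0,-0.3],
    [0,0,-0.8],
    [0,0,-0.8],
    [0,0,-0.8],
    [0,0,-0.6],
  ],
  angular=[
    [0,0,0],
    [0,0,0],
    [0,0,0],
    [0,0,0],
    [0,0,0],
  ],
  gripper=[-1,-1,-1,-1,-1],
)

```text
t: 25.25
eef_pos: [0.509, -0.125, 0.1304]
tool_rot: [0.084, 0.996, -0.0, 0.001]
force: [0.3, -0.3, -0.8]
grip_width: 0.0912
grasp_force: 0.0
```

```bash
python3 go.py .553 -.342 .11 -.168;python3 - <<'E'
from h import *
# dish rim: inside dark/outer contour; far-side extents at rim height with radius 20
for n in('top',):
    c=cam(n); im=r.capture(n); k=contour(im,(632*.64,287*.64))
    P=cast(c,k,.032); o=P.mean(0); d=o-c['C'][:2]; d/=np.linalg.norm(d); t=np.array([-d[1],d[0]])
    a=(P@d).max()-.020; b=((P@t).max()+(P@t).min())/2; print(n,d*a+t*b,'width',np.ptp(P@t),np.ptp(P@d))
E
```

```text
t25.2 at [ 0.509  -0.125   0.1304] w0.0912 turn [-0.01  0.07 -0.04] shift [-3.186 -8.263  0.816]
top [ 0.58725691 -0.44885159] width 0.2692421434235397 0.26866036487050643
```

Run:
```python
from h import *
for n,f,s in(('top','raw_top.png',(632*.64,287*.64)),('side','raw_side.png',(533*.64,517*.64))):
    c=cam(n); im=cv2.imread(f)[:,:,::-1]; k=contour(im,s,win=22)
    P=cast(c,k,.032); o=P.mean(0); d=o-c['C'][:2]; d/=np.linalg.norm(d); t=np.array([-d[1],d[0]])
    a=(P@d).max()-.020; b=((P@t).max()+(P@t).min())/2; print(n,d*a+t*b,'width',np.ptp(P@t),np.ptp(P@d))
```

```text
top [ 0.55225151 -0.34018912] width 0.040164277011189686 0.0456083920680877
side [ 0.55213258 -0.3420158 ] width 0.04056203467081565 0.050306990568041776
```

Emit:
play_rows(
  delta_pos=[
    [-0.35,-0.92,0],
    [-0.35,-0.92,0],
    [-0.35,-0.92,0],
    [-0.35,-0.92,0],
    [-0.35,-0.92,0],
  ],
  angular=[
    [0,0,0],
    [0,0,0],
    [0,0,0],
    [0,0,0],
    [0,0,0],
  ],
  gripper=[-1,-1,-1,-1,-1],
)

```text
t: 25.8
eef_pos: [0.5326, -0.2466, 0.1288]
tool_rot: [0.084, 0.996, 0.0, -0.0]
force: [-0.3, 0.3, 1.1]
grip_width: 0.0914
grasp_force: 0.0
```

Emit:
play_rows(
  delta_pos=[
    [-0.35,-0.92,0],
    [-0.35,-0.92,0],
    [-0.35,-0.92,0],
    [-0.35,-0.92,0.4],
    [0,0,0.5],
  ],
  angular=[
    [0,0,0],
    [0,0,0],
    [0,0,0],
    [0,0,0],
    [0,0,0],
  ],
  gripper=[-1,-1,-1,-1,-1],
)

```text
t: 26.3
eef_pos: [0.5524, -0.3453, 0.1064]
tool_rot: [0.085, 0.996, -0.001, 0.001]
force: [0.3, 0.6, 0.4]
grip_width: 0.0913
grasp_force: 0.0
```

```bash
python3 go.py .5522 -.341 .006 -.168
```

```text
t26.3 at [ 0.5524 -0.3453  0.1064] w0.0913 turn [-0.09  0.13 -0.14] shift [0.036 0.169 4.014]
```

Emit:
play_rows(
  delta_pos=[
    [0.02,0.17,0.4],
    [0,0,0.7],
    [0,0,0.7],
    [0,0,0.7],
    [0,0,0.7],
  ],
  angular=[
    [0,0,0],
    [0,0,0],
    [0,0,0],
    [0,0,0],
    [0,0,0],
  ],
  gripper=[-1,-1,-1,-1,-1],
)

```text
t: 26.8
eef_pos: [0.5515, -0.3363, 0.0253]
tool_rot: [0.084, 0.996, 0.0, -0.0]
force: [0.5, 0.3, -0.1]
grip_width: 0.091
grasp_force: 0.0
```

Emit:
play_rows(
  delta_pos=[
    [0,0,0.4],
    [0,0,0.2],
    [0,0,0],
    [0,0,0],
    [0,0,0],
  ],
  angular=[
    [0,0,0],
    [0,0,0],
    [0,0,0],
    [0,0,0],
    [0,0,0],
  ],
  gripper=[-1,-1,-1,-0.4,0.2],
)

```text
t: 27.3
eef_pos: [0.5523, -0.3382, 0.0119]
tool_rot: [0.084, 0.996, -0.0, 0.0]
force: [1.0, 0.0, -0.6]
grip_width: 0.0783
grasp_force: 0.0
```

```bash
python3 go.py .5522 -.341 .006 -.168
```

```text
t27.3 at [ 0.5523 -0.3382  0.0119] w0.0783 turn [-0.03  0.06 -0.03] shift [-0.017 -0.113  0.238]
```

Emit:
play_rows(
  delta_pos=[
    [-0.01,-0.11,0.2],
    [0,0,0],
    [0,0,0],
    [0,0,0],
    [0,0,0],
  ],
  angular=[
    [0,0,0],
    [0,0,0],
    [0,0,0],
    [0,0,0],
    [0,0,0],
  ],
  gripper=[0,0.1,0.2,0.4,0.6],
)

```text
t: 27.8
eef_pos: [0.5517, -0.3407, 0.0062]
tool_rot: [0.084, 0.996, -0.0, 0.0]
force: [1.3, 0.6, 0.5]
grip_width: 0.0381
grasp_force: 27.1
```

Emit:
play_rows(
  delta_pos=[
    [0,0,0],
    [0,0,0],
    [0,0,0],
    [0,0,0],
    [0,0,0],
  ],
  angular=[
    [0,0,0],
    [0,0,0],
    [0,0,0],
    [0,0,0],
    [0,0,0],
  ],
  gripper=[0.8,1,1,1,1],
)

```text
t: 28.3
eef_pos: [0.5517, -0.3407, 0.0062]
tool_rot: [0.084, 0.996, -0.0, 0.0]
force: [-0.9, 0.3, 1.4]
grip_width: 0.0377
grasp_force: 30.0
```

```bash
python3 go.py .5522 -.341 .006 -.168
```

```text
t28.3 at [ 0.5517 -0.3407  0.0062] w0.0377 turn [-0.    0.   -0.04] shift [-0.022 -0.008  0.009]
```

Emit:
play_rows(
  delta_pos=[
    [0,0,-0.5],
    [0,0,-0.9],
    [0,0,-0.9],
    [0,0,-0.9],
    [0,0,-0.9],
  ],
  angular=[
    [0,0,0],
    [0,0,0],
    [0,0,0],
    [0,0,0],
    [0,0,0],
  ],
  gripper=[1,1,1,1,1],
)

```text
t: 28.8
eef_pos: [0.5516, -0.3406, 0.1105]
tool_rot: [0.084, 0.996, -0.0, 0.0]
force: [0.1, -0.5, -1.6]
grip_width: 0.0377
grasp_force: 30.0
```

```bash
python3 go.py P .090 0 .007 0
```

```text
t28.8 at [ 0.5516 -0.3406  0.1105] w0.0377 turn [-0.01  0.02 -0.04] shift [-0.177  8.217  4.139]
```

Emit:
play_rows(
  delta_pos=[
    [-0.02,0.9,0],
    [-0.02,0.9,0],
    [-0.02,0.9,0],
    [-0.02,0.9,0],
    [-0.02,0.9,0],
  ],
  angular=[
    [0,0,0],
    [0,0,0],
    [0,0,0],
    [0,0,0],
    [0,0,0],
  ],
  gripper=[1,1,1,1,1],
)

```text
t: 29.3
eef_pos: [0.5731, -0.2294, 0.1096]
tool_rot: [0.084, 0.996, -0.0, 0.0]
force: [-0.1, 0.2, -1.1]
grip_width: 0.0381
grasp_force: 30.0
```

Emit:
play_rows(
  delta_pos=[
    [-0.02,0.9,0],
    [-0.02,0.9,0],
    [-0.02,0.9,0],
    [-0.01,0.9,0],
    [0,0.1,0],
  ],
  angular=[
    [0,0,0],
    [0,0,0],
    [0,0,0],
    [0,0,0],
    [0,0,0],
  ],
  gripper=[1,1,1,1,1],
)

```text
t: 29.8
eef_pos: [0.5905, -0.1371, 0.1095]
tool_rot: [0.083, 0.997, 0.0, 0.0]
force: [-0.5, -0.8, 0.1]
grip_width: 0.0381
grasp_force: 30.0
```

Emit:
play_rows(
  delta_pos=[
    [0,0,0.7],
    [0,0,0.7],
    [0,0,0.7],
    [0,0,0.7],
    [0,0,0.6],
  ],
  angular=[
    [0,0,0],
    [0,0,0],
    [0,0,0],
    [0,0,0],
    [0,0,0],
  ],
  gripper=[1,1,1,1,1],
)

```text
t: 30.3
eef_pos: [0.5902, -0.14, 0.0234]
tool_rot: [0.084, 0.996, -0.0, 0.0]
force: [-1.0, 0.4, -1.0]
grip_width: 0.0377
grasp_force: 30.0
```

```bash
python3 go.py P .090 0 .007 0
```

```text
t30.3 at [ 0.5902 -0.14    0.0234] w0.0377 turn [-0.01  0.01 -0.05] shift [0.001 0.045 0.657]
```

Emit:
play_rows(
  delta_pos=[
    [0,0.04,0.3],
    [0,0,0.15],
    [0,0,0],
    [0,0,0],
    [0,0,0],
  ],
  angular=[
    [0,0,0],
    [0,0,0],
    [0,0,0],
    [0,0,0],
    [0,0,0],
  ],
  gripper=[1,1,1,1,1],
)

```text
t: 30.8
eef_pos: [0.5908, -0.1385, 0.0131]
tool_rot: [0.084, 0.996, -0.0, 0.001]
force: [-0.5, -0.2, -1.3]
grip_width: 0.0376
grasp_force: 30.0
```

```bash
python3 go.py P .090 0 .0062 0
```

```text
t30.8 at [ 0.5908 -0.1385  0.0131] w0.0376 turn [-0.01  0.06 -0.03] shift [ 0.017 -0.016  0.276]
```

Emit:
play_rows(
  delta_pos=[
    [0.01,-0.01,0.12],
    [0,0,0.08],
    [0,0,0.05],
    [0,0,0.02],
    [0,0,0],
  ],
  angular=[
    [0,0,0],
    [0,0,0],
    [0,0,0],
    [0,0,0],
    [0,0,0],
  ],
  gripper=[1,1,1,1,1],
)

```text
t: 31.3
eef_pos: [0.5901, -0.1386, 0.0061]
tool_rot: [0.084, 0.996, -0.0, 0.0]
force: [-2.6, 0.4, 9.8]
grip_width: 0.0381
grasp_force: 30.0
```

```bash
python3 go.py P .090 0 .0062 0
```

```text
t31.3 at [ 0.5901 -0.1386  0.0061] w0.0381 turn [-0.    0.01 -0.03] shift [-0.011 -0.01  -0.003]
```

Emit:
play_rows(
  delta_pos=[
    [0,0,-0.01],
    [0,0,0],
    [0,0,0],
    [0,0,0],
    [0,0,0],
  ],
  angular=[
    [0,0,0],
    [0,0,0],
    [0,0,0],
    [0,0,0],
    [0,0,0],
  ],
  gripper=[0,-0.1,-0.3,-0.5,-0.5],
)

```text
t: 31.8
eef_pos: [0.5901, -0.1385, 0.0058]
tool_rot: [0.084, 0.996, 0.0, -0.0]
force: [-0.5, -0.1, -0.2]
grip_width: 0.0677
grasp_force: 0.0
```

Emit:
play_rows(
  delta_pos=[
    [0,0,-0.4],
    [0,0,-0.9],
    [0,0,-0.9],
    [0,0,-0.9],
    [0,0,-0.9],
  ],
  angular=[
    [0,0,0],
    [0,0,0],
    [0,0,0],
    [0,0,0],
    [0,0,0],
  ],
  gripper=[-0.6,-0.8,-1,-1,-1],
)

```text
t: 32.3
eef_pos: [0.5901, -0.1385, 0.1076]
tool_rot: [0.084, 0.996, -0.0, 0.0]
force: [0.5, -0.3, -0.7]
grip_width: 0.0912
grasp_force: 0.0
```

Emit:
play_rows(
  delta_pos=[
    [0,0.9,-0.3],
    [0,0.9,0],
    [0,0.9,0],
    [0,0.9,0],
    [0,0.9,0],
  ],
  angular=[
    [0,0,0],
    [0,0,0],
    [0,0,0],
    [0,0,0],
    [0,0,0],
  ],
  gripper=[-1,-1,-1,-1,-1],
)

```text
t: 32.8
eef_pos: [0.6092, -0.0268, 0.1143]
tool_rot: [0.084, 0.996, -0.0, 0.0]
force: [0.2, -0.3, -0.5]
grip_width: 0.091
grasp_force: 0.0
```

Emit:
play_rows(
  delta_pos=[
    [0,0,0],
    [0,0,0],
    [0,0,0],
    [0,0,0],
    [0,0,0],
  ],
  angular=[
    [0,0,8],
    [0,0,8],
    [0,0,8],
    [0,0,8],
    [0,0,8],
  ],
  gripper=[-1,-1,-1,-1,-1],
)

```text
t: 33.3
eef_pos: [0.6091, -0.0276, 0.1142]
tool_rot: [0.423, 0.906, 0.0, 0.0]
force: [-0.3, 0.2, 0.0]
grip_width: 0.0914
grasp_force: 0.0
```

Emit:
play_rows(
  delta_pos=[
    [0,0,0],
    [0,0,0],
    [0,0,0],
    [0,0,0],
    [0,0,0],
  ],
  angular=[
    [0,0,8],
    [0,0,8],
    [0,0,8],
    [0,0,8],
    [0,0,8],
  ],
  gripper=[-1,-1,-1,-1,-1],
)

```text
t: 33.8
eef_pos: [0.609, -0.0276, 0.1142]
tool_rot: [0.707, 0.707, 0.0, 0.0]
force: [-0.6, -0.9, -0.1]
grip_width: 0.0914
grasp_force: 0.0
```

```bash
python3 go.py .5505 .349 .12 -1.699
```

```text
t33.8 at [ 0.609  -0.0276  0.1142] w0.0914 turn [0.02 0.   7.35] shift [14.643 -4.247 -0.233]
```

Emit:
play_rows(
  delta_pos=[
    [0,0,0],
    [0.9,-0.29,0],
    [0.9,-0.29,0],
    [0.9,-0.29,0],
    [0.9,-0.29,0],
  ],
  angular=[
    [0,0,7.35],
    [0,0,0],
    [0,0,0],
    [0,0,0],
    [0,0,0],
  ],
  gripper=[-1,-1,-1,-1,-1],
)

```text
t: 34.3
eef_pos: [0.591, 0.0661, 0.1142]
tool_rot: [0.749, 0.662, 0.0, 0.0]
force: [0.6, -0.5, -0.1]
grip_width: 0.0911
grasp_force: 0.0
```

Emit:
play_rows(
  delta_pos=[
    [0.9,-0.26,0],
    [0.9,-0.26,0],
    [0.9,-0.26,0],
    [0.9,-0.26,0],
    [0.9,-0.26,0],
  ],
  angular=[
    [0,0,0],
    [0,0,0],
    [0,0,0],
    [0,0,0],
    [0,0,0],
  ],
  gripper=[-1,-1,-1,-1,-1],
)

```text
t: 34.8
eef_pos: [0.5725, 0.1818, 0.1142]
tool_rot: [0.749, 0.663, 0.0, 0.0]
force: [1.5, -0.4, -0.3]
grip_width: 0.0911
grasp_force: 0.0
```

Emit:
play_rows(
  delta_pos=[
    [0.9,-0.26,0],
    [0.9,-0.26,0],
    [0.9,-0.26,0],
    [0.9,-0.26,0],
    [0.9,-0.26,0],
  ],
  angular=[
    [0,0,0],
    [0,0,0],
    [0,0,0],
    [0,0,0],
    [0,0,0],
  ],
  gripper=[-1,-1,-1,-1,-1],
)

```text
t: 35.3
eef_pos: [0.5539, 0.2975, 0.1142]
tool_rot: [0.749, 0.663, 0.0, 0.0]
force: [1.5, 0.7, 0.9]
grip_width: 0.0911
grasp_force: 0.0
```

Emit:
play_rows(
  delta_pos=[
    [0.9,-0.26,0],
    [0.9,-0.26,0],
    [0.3,-0.1,0],
    [0,0,0],
    [0,0,0],
  ],
  angular=[
    [0,0,0],
    [0,0,0],
    [0,0,0],
    [0,0,0],
    [0,0,0],
  ],
  gripper=[-1,-1,-1,-1,-1],
)

```text
t: 35.8
eef_pos: [0.5453, 0.3497, 0.1136]
tool_rot: [0.749, 0.663, -0.0, 0.0]
force: [0.3, 1.2, 0.1]
grip_width: 0.0913
grasp_force: 0.0
```

```bash
python3 go.py .5505 .349 .006 -1.699
```

```text
t35.8 at [0.5453 0.3497 0.1136] w0.0913 turn [0.   0.02 0.33] shift [-3.000e-03  2.100e-01  4.305e+00]
```

Emit:
play_rows(
  delta_pos=[
    [0,0.21,0.3],
    [0,0,0.8],
    [0,0,0.8],
    [0,0,0.8],
    [0,0,0.7],
  ],
  angular=[
    [0,0,0.3],
    [0,0,0],
    [0,0,0],
    [0,0,0],
    [0,0,0],
  ],
  gripper=[-1,-1,-1,-1,-1],
)

```text
t: 36.3
eef_pos: [0.5507, 0.3486, 0.0269]
tool_rot: [0.751, 0.66, -0.0, -0.0]
force: [-0.9, -0.6, 0.3]
grip_width: 0.0912
grasp_force: 0.0
```

Emit:
play_rows(
  delta_pos=[
    [0,0,0.4],
    [0,0,0.2],
    [0,0,0],
    [0,0,0],
    [0,0,0],
  ],
  angular=[
    [0,0,0],
    [0,0,0],
    [0,0,0],
    [0,0,0],
    [0,0,0],
  ],
  gripper=[-1,-1,-1,-0.4,0],
)

```text
t: 36.8
eef_pos: [0.5509, 0.35, 0.0142]
tool_rot: [0.751, 0.661, 0.001, 0.0]
force: [-0.9, -0.3, 0.2]
grip_width: 0.0783
grasp_force: 0.0
```

```bash
python3 go.py .5505 .349 .006 -1.699
```

```text
t36.8 at [0.5509 0.35   0.0142] w0.0783 turn [ 0.06 -0.04  0.03] shift [-0.043 -0.011  0.329]
```

Emit:
play_rows(
  delta_pos=[
    [-0.03,0,0.2],
    [0,0,0.12],
    [0,0,0],
    [0,0,0],
    [0,0,0],
  ],
  angular=[
    [0,0,0],
    [0,0,0],
    [0,0,0],
    [0,0,0],
    [0,0,0],
  ],
  gripper=[0,0,0.2,0.4,0.6],
)

```text
t: 37.3
eef_pos: [0.5503, 0.3491, 0.0054]
tool_rot: [0.751, 0.661, 0.0, -0.0]
force: [0.5, -0.2, 0.4]
grip_width: 0.0382
grasp_force: 0.0
```

Emit:
play_rows(
  delta_pos=[
    [0,0,0],
    [0,0,0],
    [0,0,0],
    [0,0,0],
    [0,0,0],
  ],
  angular=[
    [0,0,0],
    [0,0,0],
    [0,0,0],
    [0,0,0],
    [0,0,0],
  ],
  gripper=[0.8,1,1,1,1],
)

```text
t: 37.8
eef_pos: [0.5504, 0.3491, 0.0055]
tool_rot: [0.751, 0.661, 0.0, 0.0]
force: [0.8, 0.0, 0.8]
grip_width: 0.036
grasp_force: 30.0
```

```bash
python3 go.py .5505 .349 .006 -1.699
```

```text
t37.8 at [0.5504 0.3491 0.0055] w0.0360 turn [ 0.01 -0.01  0.03] shift [-0.005  0.004 -0.02 ]
```

Gripped. Lift and carry it to plate (0, +88 mm).

Emit:
play_rows(
  delta_pos=[
    [0,0,-0.5],
    [0,0,-0.9],
    [0,0,-0.9],
    [0,0,-0.9],
    [0,0,-0.9],
  ],
  angular=[
    [0,0,0],
    [0,0,0],
    [0,0,0],
    [0,0,0],
    [0,0,0],
  ],
  gripper=[1,1,1,1,1],
)

```text
t: 38.3
eef_pos: [0.5502, 0.3491, 0.1097]
tool_rot: [0.751, 0.661, 0.0, 0.0]
force: [0.6, -0.3, -0.9]
grip_width: 0.0359
grasp_force: 30.0
```

```bash
python3 go.py P 0 .088 .0055 -1.5708
```

```text
t38.3 at [0.5502 0.3491 0.1097] w0.0359 turn [ 0.01 -0.01  2.32] shift [-15.453   1.248   4.168]
```

Emit:
play_rows(
  delta_pos=[
    [0,0,-0.3],
    [-0.95,0.08,0],
    [-0.95,0.08,0],
    [-0.95,0.08,0],
    [-0.95,0.08,0],
  ],
  angular=[
    [0,0,2.3],
    [0,0,0],
    [0,0,0],
    [0,0,0],
    [0,0,0],
  ],
  gripper=[1,1,1,1,1],
)

```text
t: 38.8
eef_pos: [0.5421, 0.2532, 0.1163]
tool_rot: [0.764, 0.645, 0.0, 0.0]
force: [-0.1, -0.5, -0.3]
grip_width: 0.0361
grasp_force: 30.0
```

Emit:
play_rows(
  delta_pos=[
    [-0.95,0.08,0],
    [-0.95,0.08,0],
    [-0.95,0.08,0],
    [-0.95,0.08,0],
    [-0.95,0.08,0],
  ],
  angular=[
    [0,0,0],
    [0,0,0],
    [0,0,0],
    [0,0,0],
    [0,0,0],
  ],
  gripper=[1,1,1,1,1],
)

```text
t: 39.3
eef_pos: [0.5322, 0.1344, 0.1163]
tool_rot: [0.764, 0.645, 0.0, 0.0]
force: [0.1, -0.0, -0.4]
grip_width: 0.0356
grasp_force: 30.0
```

Emit:
play_rows(
  delta_pos=[
    [-0.95,0.08,0],
    [-0.95,0.08,0],
    [-0.95,0.08,0],
    [-0.95,0.08,0],
    [-0.95,0.08,0],
  ],
  angular=[
    [0,0,0],
    [0,0,0],
    [0,0,0],
    [0,0,0],
    [0,0,0],
  ],
  gripper=[1,1,1,1,1],
)

```text
t: 39.8
eef_pos: [0.5222, 0.0156, 0.1163]
tool_rot: [0.764, 0.645, 0.0, 0.0]
force: [0.4, 0.2, -0.8]
grip_width: 0.0357
grasp_force: 30.0
```

Emit:
play_rows(
  delta_pos=[
    [-0.95,0.08,0],
    [-0.95,0.08,0],
    [-0.2,0,0],
    [0,0,0],
    [0,0,0],
  ],
  angular=[
    [0,0,0],
    [0,0,0],
    [0,0,0],
    [0,0,0],
    [0,0,0],
  ],
  gripper=[1,1,1,1,1],
)

```text
t: 40.3
eef_pos: [0.5176, -0.0353, 0.1157]
tool_rot: [0.764, 0.645, 0.0, 0.0]
force: [-0.8, 0.3, -0.9]
grip_width: 0.0359
grasp_force: 30.0
```

```bash
python3 go.py P 0 .088 .0055 -1.5708
```

```text
t40.3 at [ 0.5176 -0.0353  0.1157] w0.0359 turn [ 0.01 -0.01  0.01] shift [-0.078 -0.039  4.41 ]
```

Emit:
play_rows(
  delta_pos=[
    [-0.08,-0.04,0.5],
    [0,0,0.8],
    [0,0,0.8],
    [0,0,0.8],
    [0,0,0.7],
  ],
  angular=[
    [0,0,0],
    [0,0,0],
    [0,0,0],
    [0,0,0],
    [0,0,0],
  ],
  gripper=[1,1,1,1,1],
)

```text
t: 40.8
eef_pos: [0.5162, -0.0366, 0.0247]
tool_rot: [0.763, 0.646, -0.0, -0.0]
force: [0.0, -0.7, -0.8]
grip_width: 0.0361
grasp_force: 30.0
```

Emit:
play_rows(
  delta_pos=[
    [0,0,0.3],
    [0,0,0.1],
    [0,0,0],
    [0,0,0],
    [0,0,0],
  ],
  angular=[
    [0,0,0],
    [0,0,0],
    [0,0,0],
    [0,0,0],
    [0,0,0],
  ],
  gripper=[1,1,1,1,1],
)

```text
t: 41.3
eef_pos: [0.5167, -0.0377, 0.0161]
tool_rot: [0.764, 0.645, 0.0, 0.0]
force: [-0.8, 0.5, -1.0]
grip_width: 0.0358
grasp_force: 30.0
```

```bash
python3 go.py P 0 .088 .0055 -1.5708
```

```text
t41.3 at [ 0.5167 -0.0377  0.0161] w0.0358 turn [0.07 0.   0.02] shift [ 0.023 -0.019  0.424]
```

Emit:
play_rows(
  delta_pos=[
    [0.02,-0.01,0.2],
    [0,0,0.1],
    [0,0,0.06],
    [0,0,0.02],
    [0,0,0],
  ],
  angular=[
    [0,0,0],
    [0,0,0],
    [0,0,0],
    [0,0,0],
    [0,0,0],
  ],
  gripper=[1,1,1,1,1],
)

```text
t: 41.8
eef_pos: [0.516, -0.0371, 0.0058]
tool_rot: [0.764, 0.645, -0.0, -0.0]
force: [0.5, 0.4, -0.3]
grip_width: 0.0358
grasp_force: 30.0
```

```bash
python3 go.py P 0 .088 .0055 -1.5708
```

```text
t41.8 at [ 0.516  -0.0371  0.0058] w0.0358 turn [-0.01  0.    0.01] shift [0.006 0.011 0.013]
```

Release, rise, retreat clear, then check.

Emit:
play_rows(
  delta_pos=[
    [0,0,0.02],
    [0,0,0],
    [0,0,0],
    [0,0,0],
    [0,0,0],
  ],
  angular=[
    [0,0,0],
    [0,0,0],
    [0,0,0],
    [0,0,0],
    [0,0,0],
  ],
  gripper=[1,0,-0.2,-0.4,-0.5],
)

```text
t: 42.3
eef_pos: [0.5161, -0.0371, 0.0055]
tool_rot: [0.764, 0.645, 0.0, 0.0]
force: [0.1, -0.2, 0.6]
grip_width: 0.0648
grasp_force: 0.0
```

Emit:
play_rows(
  delta_pos=[
    [0,0,-0.4],
    [0,0,-0.9],
    [0,0,-0.9],
    [0,0,-0.9],
    [0,0,-0.9],
  ],
  angular=[
    [0,0,0],
    [0,0,0],
    [0,0,0],
    [0,0,0],
    [0,0,0],
  ],
  gripper=[-0.6,-0.8,-1,-1,-1],
)

```text
t: 42.8
eef_pos: [0.516, -0.0371, 0.1071]
tool_rot: [0.764, 0.645, 0.0, 0.0]
force: [-0.8, -0.4, -0.1]
grip_width: 0.0911
grasp_force: 0.0
```

Emit:
play_rows(
  delta_pos=[
    [0,0,-0.9],
    [0,0,-0.9],
    [0.9,-0.5,0],
    [0.9,-0.5,0],
    [0.9,-0.5,0],
  ],
  angular=[
    [0,0,0],
    [0,0,0],
    [0,0,0],
    [0,0,0],
    [0,0,0],
  ],
  gripper=[-1,-1,-1,-1,-1],
)

```text
t: 43.3
eef_pos: [0.49, 0.0364, 0.1513]
tool_rot: [0.764, 0.645, 0.0, 0.0]
force: [-0.3, 0.3, -1.2]
grip_width: 0.0913
grasp_force: 0.0
```

Emit:
play_rows(
  delta_pos=[
    [0.9,-0.5,0],
    [0.9,-0.5,0],
    [0.9,-0.5,0],
    [0.9,-0.5,0],
    [0.9,-0.5,0],
  ],
  angular=[
    [0,0,0],
    [0,0,0],
    [0,0,0],
    [0,0,0],
    [0,0,0],
  ],
  gripper=[-1,-1,-1,-1,-1],
)

```text
t: 43.8
eef_pos: [0.447, 0.158, 0.1511]
tool_rot: [0.764, 0.645, 0.0, 0.0]
force: [0.9, 0.3, 0.5]
grip_width: 0.0909
grasp_force: 0.0
```

Emit:
play_rows(
  delta_pos=[
    [0.9,-0.3,0],
    [0.9,-0.3,0],
    [0.9,-0.3,0],
    [0.9,-0.3,0],
    [0.9,0,0],
  ],
  angular=[
    [0,0,0],
    [0,0,0],
    [0,0,0],
    [0,0,0],
    [0,0,0],
  ],
  gripper=[-1,-1,-1,-1,-1],
)

```text
t: 44.3
eef_pos: [0.4358, 0.2739, 0.1512]
tool_rot: [0.764, 0.646, -0.0, -0.0]
force: [0.1, -0.8, -0.3]
grip_width: 0.0911
grasp_force: 0.0
```

Run:
```python
from h import *
o=[]
for n,w in(('top',40),('side',40)):
    c=cam(n); im=r.capture(n); cv2.imwrite(f'end_{n}.png',im[:,:,::-1]); q=proj(c,[.53,-.11,.03]); x,y=int(q[0]),int(q[1]); print(n,x,y)
    o.append(cv2.resize(im[y-45:y+45,x-30:x+30][:,:,::-1],(400,600),interpolation=cv2.INTER_CUBIC))
cv2.imwrite('pics/end.png',np.hstack(o))
```

```text
top 320 192
side 280 243
```

View pics/end.png

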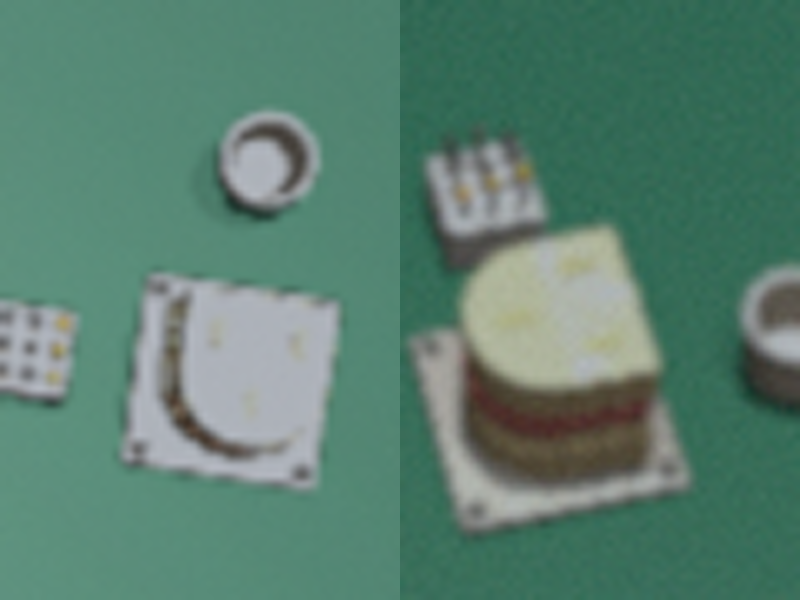

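The crops show the stack upright and square: upper cast on the pink bite plate on the lower cast, near heel corner about (655,370). The dish is behind the plate at (268,160) in the left panel and the bur block is at the left. I'll check the numbers.

```bash
python3 - <<'E'
from h import *
from go import PC,PY
R=np.array([[np.cos(PY),np.sin(PY)],[-np.sin(PY),np.cos(PY)]]); f=lambda p:(R@(p-PC)*1000).round(1)
c=cam('top'); it=cv2.imread('end_top.png')[:,:,::-1]; cs=cam('side'); iS=cv2.imread('end_side.png')[:,:,::-1]
for cc,im,n in((c,it,'top'),(cs,iS,'side')):
    for nm,t,h in(('bur',[.0,.088],.024),('dish',[.09,0],.032)):
        w=PC+R.T@t; k=contour(im,proj(cc,[*w,h]),win=25 if n=='top' else 40)
        if nm=='bur': yw,m,_,s=pose(cc,k,0,h); print(n,nm,f(m),'yaw %.3f'%(yw-PY),s)
        else:
            P=cast(cc,k,h);o=P.mean(0);d=o-cc['C'][:2];d/=np.linalg.norm(d);t=np.array([-d[1],d[0]])
            print(n,nm,f(d*((P@d).max()-.02)+t*((P@t).max()+(P@t).min())/2),np.ptp(P@t))
k=contour(it,proj(c,[*PC,.006]),win=25); yw,m,_,s=pose(c,k,0,.006); print('plate',f(m),yw-PY,s)
print('upper-corner/bite/lower corners in side:')
for p,z in(((660,372),.064),((618,228),.064),((648,415),.037),((650,437),.024),((640,467),.006)):
    q=[250+(p[0]-400)/6.667-.5,198+p[1]/6.667-.5]; print(p,z,f(cast(cs,q,z)[0]))
# model corners projected to crop
for nm,x,y,z in(('uc',29.75,-30,64),('ucL',29.75,30,64),('up bottom',29.75,-30,46),('bite top',29.5,-28,39),('bite bot',29.5,-28,31),('low top',29.75,-30,24),('low bot',29.75,-30,6)):
    w=PC+R.T@np.array([x,y])/1000; q=proj(cs,[*w,z/1000]); print(nm,((q[0]+.5-250)*6.667+400).round(),((q[1]+.5-198)*6.667).round())
m=iS[230:275,262:310][:,:,::-1]; cv2.imwrite('pics/end2.png',cv2.resize(m,(640,600),interpolation=cv2.INTER_CUBIC))
E
python3 m.py jar tin
```

```text
top bur [-1.1 87.1] yaw -0.001 [0.03762735 0.03705933]
top dish [90.   1.5] 0.04030770274894391
side bur [ 2.9 45.1] yaw -0.122 [0.08443882 0.12059308]
side dish [90.1 -1. ] 0.040315210635508025
plate [-0.1  0.1] 0.0006701266009042361 [0.0815504  0.08222607]
upper-corner/bite/lower corners in side:
(660, 372) 0.064 [ 28.2 -32.5]
(618, 228) 0.064 [30.9 27. ]
(648, 415) 0.037 [ 26. -31.]
(650, 437) 0.024 [ 27.1 -31.7]
(640, 467) 0.006 [ 24.5 -31.7]
uc 662.0 365.0
ucL 612.0 222.0
up bottom 659.0 395.0
bite top 656.0 402.0
bite bot 655.0 415.0
low top 656.0 431.0
low bot 653.0 460.0
jar top yaw0.768 mid [0.6719 0.2528] heel [0.6888 0.2691] size [0.0468 0.05  ]
   side yaw-0.426 mid [0.672  0.2505] heel [0.6887 0.2667] size [0.0466 0.0463]
tin top yaw0.740 mid [ 0.6545 -0.2457] heel [ 0.6791 -0.2232] size [0.0665 0.0617]
   side yaw-0.764 mid [ 0.6529 -0.2474] heel [ 0.6761 -0.2262] size [0.063  0.0677]
```

View pics/end2.png

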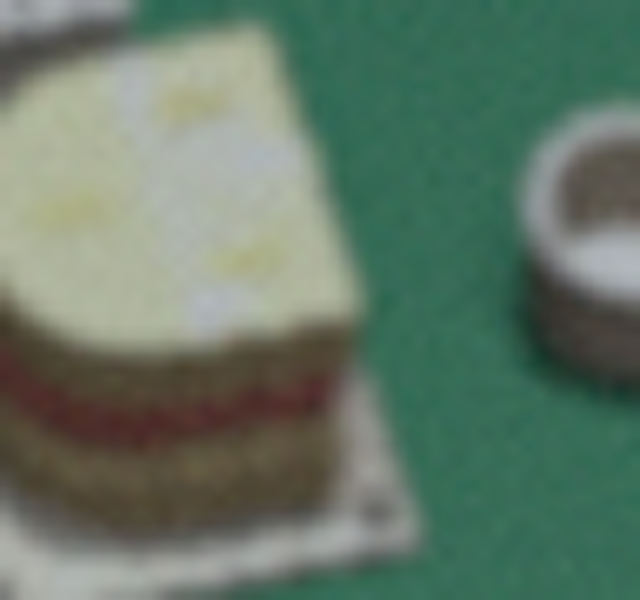

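All within about 1–2 mm: bur block at (-1, 87), dish at (90, 0), stack heels in line, jar and tin unmoved. Handing in.

```bash
python3 -c "
from cell import r
print(r.hand_in())"
```

```text
the job is handed in; nothing more can be done
None
```

The denture case is set out as asked and handed in at about 45 s of the 136 s allowed; in the last pictures the dish and bur block were within about 1–2 mm of target, the stack's heels lined up to about 2 mm, and the jar and wax tin had not moved.

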